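Lid the eyelet tins under the desk lamp

TASK

Loosen the red wing knob on the lamp post (never force the lamp round while it is tight), swing the lamp over to the blue parking disc, and put on every open eyelet tin the lid of its own colour, dropped fully home and level (lids without a tin are not needed). Then bring the lamp back, centred over the white circle, and turn the wing knob fully tight again; leave the tins standing on the desk and do not knock over or shove the tape, jar and hammer.

Things in the scene. Friction and masses are not known exactly. Their poses are not given: they have to be found in the camera images.
- board: green pattern-cutting board, 420 x 760 x 3 mm, fixed on the desk, with a lamp post, a white circle and a blue disc (flat, 110 mm across); origin: centre of its underside, x away from the robot, y to the left. Its top is at z = 3 mm.
- lamp_hinge (a point): point on the lamp post's vertical axis (post 28 mm across) at 180 mm height, about which the lamp arm swings. The fixed cap of the post is 76 mm across and its top is at 215 mm.
- lamp (a joint): swing of the lamp arm about the post, rad; 0 when the lamp head is centred over the white circle, positive swings clockwise seen from above, passing on the robot's side of the post, 2.49 over the blue disc; stops at -0.4 and 2.7. Stays where left; takes about 2 N at the handle. Must not be swung while the clamp reads below 0.5 (it would give way, but that counts as forcing).
- lamp_head (a point): centre of the underside of the round grey lamp head (110 mm across, underside at 157 mm, top at 188 mm), 250 mm from the post axis
- lamp_grip (a point): the orange upright round handle on top of the lamp head, 22 mm across and 50 mm tall (z = 188 to 238 mm), 220 mm from the post axis; the point is on its axis at z = 220 mm
- clamp (a joint): turn of the red wing knob on top of the lamp post, rad: 0 tight (stop), 1.4 fully loose (stop); grows counter-clockwise seen from above. Turns with about 0.15 N m. The lamp is free above 0.5.
- clamp_grip (a point): middle of the knob's wing, on the post axis at z = 240 mm; the wing is a bar 66 mm long (the point's x axis), 16 mm thick (y), from z = 222 to 254 mm; the point turns with it
- work_spot (a point): centre of the white circle on the board (110 mm across), at the board's top
- park_spot (a point): centre of the blue disc on the board (110 mm across), where the lamp is parked, at the board's top
- tin_red: open round red eyelet tin, 90 mm across, 50 mm tall, wall 4 mm (mouth 82 mm across), 250 g or so; origin: centre of the underside, z up. May be absent.
- lid_red: loose lid for the red tin, same colour, about 80 g: a disc 92 mm across and 4 mm thick, on its top a round knob 26 mm across and 26 mm tall, below it a steel plug 75 mm across and 8 mm deep that drops into the tin's mouth; origin: centre of the plug's underside, z up towards the knob (disc from 8 to 12 mm, knob from 12 to 38 mm above it). Seated, its origin is 42 mm above the tin's.
- tin_yellow: open round yellow eyelet tin, 90 mm across, 50 mm tall, wall 4 mm (mouth 82 mm across), 250 g or so; origin: centre of the underside, z up. May be absent.
- lid_yellow: loose lid for the yellow tin, same colour, about 80 g: a disc 92 mm across and 4 mm thick, on its top a round knob 26 mm across and 26 mm tall, below it a steel plug 75 mm across and 8 mm deep that drops into the tin's mouth; origin: centre of the plug's underside, z up towards the knob (disc from 8 to 12 mm, knob from 12 to 38 mm above it). Seated, its origin is 42 mm above the tin's.
- tin_blue: open round blue eyelet tin, 90 mm across, 50 mm tall, wall 4 mm (mouth 82 mm across), 250 g or so; origin: centre of the underside, z up. May be absent.
- lid_blue: loose lid for the blue tin, same colour, about 80 g: a disc 92 mm across and 4 mm thick, on its top a round knob 26 mm across and 26 mm tall, below it a steel plug 75 mm across and 8 mm deep that drops into the tin's mouth; origin: centre of the plug's underside, z up towards the knob (disc from 8 to 12 mm, knob from 12 to 38 mm above it). Seated, its origin is 42 mm above the tin's.
- tin_white: open round white eyelet tin, 90 mm across, 50 mm tall, wall 4 mm (mouth 82 mm across), 250 g or so; origin: centre of the underside, z up. May be absent.
- lid_white: loose lid for the white tin, same colour, about 80 g: a disc 92 mm across and 4 mm thick, on its top a round knob 26 mm across and 26 mm tall, below it a steel plug 75 mm across and 8 mm deep that drops into the tin's mouth; origin: centre of the plug's underside, z up towards the knob (disc from 8 to 12 mm, knob from 12 to 38 mm above it). Seated, its origin is 42 mm above the tin's.
- tape: roll of tape, 100 mm across, 30 mm tall, lying flat; bystander; origin: centre of the underside
- jar: amber glue jar with black cap, 60 mm across, 90 mm tall, standing, closed; bystander; origin: centre of the underside
- hammer: hammer lying near the far edge of the board; bystander; origin under its middle
Not all that is in view belongs to the job. What is shaped like the lid_yellow but green or orange is not meant.

How it is judged (in metres and radians):
On the way, in this order (a step that is already met when the one before it is completed fails the run):
1. the wing knob is loosened (past 0.9 rad) (value of joint clamp above 0.9 rad), for 0.2 s.
2. the lamp head stands over the blue disc, within 50 mm of its centre (horizontal distance between lamp_head and park_spot below 0.05 m), for 0.2 s.
3. every tin present wears its own lid, seated and level, with the lamp still off the work (swung past 1.5 rad) (horizontal distance between lid_red and tin_red below 0.007 m and z of lid_red in the frame of tin_red between 0.038 and 0.0445 m and angle between each of lid_red, tin_red, lid_yellow, tin_yellow, lid_blue, tin_blue, lid_white, tin_white's own z axis and vertical below 0.06 rad and horizontal distance between lid_yellow and tin_yellow below 0.007 m and z of lid_yellow in the frame of tin_yellow between 0.038 and 0.0445 m and horizontal distance between lid_blue and tin_blue below 0.007 m and z of lid_blue in the frame of tin_blue between 0.038 and 0.0445 m and horizontal distance between lid_white and tin_white below 0.007 m and z of lid_white in the frame of tin_white between 0.038 and 0.0445 m and value of joint lamp above 1.5 rad), for 0.3 s.
4. the lamp head is back over the white circle, within 30 mm of its centre (horizontal distance between lamp_head and work_spot below 0.03 m), for 0.2 s.
5. the wing knob is tight again (below 0.2 rad) (value of joint clamp below 0.2 rad), for 0.2 s.
At the end, for the whole second after the job is handed in: Every tin present stands upright on the board or desk, at rest, with the lid of its own colour seated (centred within 7 mm, fully down within 2.5 mm, level within 0.06 rad); the lamp head is within 30 mm of the white circle's centre and the wing knob is within 0.2 rad of tight (horizontal distance between lid_red and tin_red below 0.007 m and z of lid_red in the frame of tin_red between 0.038 and 0.0445 m and angle between each of lid_red, tin_red, lid_yellow, tin_yellow, lid_blue, tin_blue, lid_white, tin_white's own z axis and vertical below 0.06 rad and horizontal distance between lid_yellow and tin_yellow below 0.007 m and z of lid_yellow in the frame of tin_yellow between 0.038 and 0.0445 m and horizontal distance between lid_blue and tin_blue below 0.007 m and z of lid_blue in the frame of tin_blue between 0.038 and 0.0445 m and horizontal distance between lid_white and tin_white below 0.007 m and z of lid_white in the frame of tin_white between 0.038 and 0.0445 m and linear speed of each of tin_red, tin_yellow, tin_blue, tin_white below 0.02 m/s and height (world z) of each of tin_red, tin_yellow, tin_blue, tin_white below 0.008 m and horizontal distance between lamp_head and work_spot below 0.03 m and value of joint clamp below 0.2 rad); the robot touches nothing.
It fails at once if the lamp is forced round while its wing knob is tight (value of joint clamp below 0.5 rad and (velocity of joint lamp above 0.3 rad/s or velocity of joint lamp below -0.3 rad/s)).
It fails at once if the tape, jar or hammer is shoved more than 50 mm (distance of any of tape, jar, hammer from where it was at the start of the episode above 0.05 m).
It fails at once if a tin is tipped over (angle between any of tin_red, tin_yellow, tin_blue, tin_white's own z axis and vertical above 0.8 rad).
Of tin_red, tin_yellow, tin_blue, tin_white only 2 to 4 are there at a start; the rules pass over those that are not, and their reading is None.
At some moment in a run one of lid_red, lid_yellow, lid_blue, lid_white, tin_red, tin_yellow, tin_blue, tin_white may be knocked a few centimetres aside while the robot is not near it.
It also fails if it takes over 210 s, if anything falls off the work surface, if the arm or the gripper's body presses on something with over 40 N, if the wrist force passes 120 N, or if a joint passes its speed limit or range.

ROBOT

A 6-joint arm with a two-finger parallel gripper is mounted at the origin on the work surface. World frame = base frame: x ahead of the robot, y to its left, z up, the work surface at z = 0. Lengths are in mm, angles in rad, forces in N, time in s.
With the tool pointing down it reaches from about 350 to 875 mm from the base axis. Payload 4.2 kg.
Tool frame: the origin (TCP) lies at the very end of the fingers, on their centre line; the grasp point (between the pads) lies 19 mm behind it; z points along the fingers, y is the line along which they close (so a half turn about z gives the same grasp; the last joint's range is limited). The gripper opens to 85 mm and grips with 20 to 120 N. Pads are 22 mm wide; open, the fingers measure 114 mm over their backs; the gripper's body (76 mm by 85 mm) begins 54 mm behind the grasp point. The pads swing forward as they close: fully open they stand 13 mm farther back than shut.
Start: joints at [1.505, 0.385, 0.008, 0, -1.194, -0.259], TCP at [199.417, 592.311, 231.312] pointing down, gripper open.
Joint ranges: [-3.14, 3.14], [-1.21, 2.06], [-1.07, 1.41], [-3.16, 2.05], [-2.99, -0.16], [-3.1, 3.1]. Speed limits (rad/s): [2.79, 2.79, 3.14, 3.14, 3.14, 3.14].

INTERFACE

Orientations are given as a unit quaternion [x, y, z, w].
In Python, from bench import monitor, get_image, camera_info, job_done gives the robot as it stands.
- The arm moves only by the tool send_rows, never from a script. Its argument "series" is a list of rows, each a list of 3 entries, a list of its own where there are three numbers: the shift along the tool's x, y, z in mm, then the turn, a rotation vector about the tool's x, y, z in rad, then the finger opening in mm, from 0 to 85.4. A call has 1 to 8 rows; each row shifts and turns the commanded pose from where the row before left it, along the tool's axes as they then stand; what a row does not reach is not made up. A row lasts 1/10 s, in which the tool goes at most 50 mm and 8.59 degrees, less where a joint would pass 70% of its speed; a pose out of reach is approached as far as the arm can. A call with a gripper value outside its range is refused whole. The fingers move at their own pace and stop on an object; the grip force is fixed at half the most. Time passes only in rows, so rows that do not move let the fingers close. It gives the time, the measured TCP pose, the force, the opening and the grip force at its end, in the units of the state.
- monitor.read_state(): the state, without advancing time (a new reading comes with each control period).
- get_image(name): name is "scene" or "top" or "wrist"; returns the picture (400x640x3 uint8, red, green, blue); there is no depth.
- camera_info(name): a dict with "intrinsics" (3x3 intrinsics, pixels), "R" (3x3) and "t" (3): a world point X has camera coordinates R X + t. Camera axes: x right, y down, z forward; pixel columns grow to the right and rows downward; lengths in mm; the calibration is good to about 2 mm. A picture is of the moment at which its call begins: read the wrist's pose just before it. camera_info takes no time and is no camera call; for the wrist camera it gives the pose at the moment of the call.
- job_done(): hands the job in; it is judged then, once.
The state is a dict: "clock": time; "joints": joint angles; "joint_vel": joint speeds; "joint_efforts": joint torques, N m; "position": TCP position; "ee_rot": TCP orientation; "contact_force": force on the tool from outside, world axes, zero at the start; "wrist_torque": the same for the moment, N m; "gripper_width": finger opening in mm; "grasp_force": force on a finger pad.
Only numpy, scipy, OpenCV 4.12 (cv2) and the standard library are available. Lean on these libraries where they do the work, as an engineer would, in place of code of your own. Each camera call takes 0.05 s, during which the arm holds its last target. There are 200 camera calls.

## Working session

There is one attempt and no reset: what is moved stays moved. The work goes in short steps, Python scripts to look and compute and a tool call to move; the robot and the scene stay as the last step left them, time stands still between calls to the robot, and variables do not carry over. Pictures are saved under pics/ and viewed, at most 14 in all, crops included, and the job is handed in when it is done.

Besides the shell and the picture viewer there is one more tool, called after "Call:" as name([rows], argument=value, ...), one row to a line, values as JSON. send_rows: Moves the arm, as the interface text tells. Its arguments: {"type":"object","properties":{"series":{"type":"array"}},"required":["series"]}

```bash
mkdir -p pics; ls; python3 - <<'E'
from bench import monitor,get_image,camera_info
import cv2
print(monitor.read_state())
for n in ("scene","top"):
    im=get_image(n); cv2.imwrite(f"pics/{n}0.png",im[:,:,::-1])
    c=camera_info(n); print(n,c)
E
```

```text
pics
{'clock': 0.0, 'joints': array([ 1.50456545e+00,  3.85593997e-01,  6.65591974e-03, -5.33071513e-04,
       -1.19400795e+00, -2.58623502e-01]), 'joint_vel': array([-2.12243806e-04, -4.65199442e-04,  2.45403900e-04, -1.19505689e-03,
        4.55298234e-05, -1.64817073e-03]), 'joint_efforts': array([-6.63459341e-04, -3.92292416e+01,  1.88407212e+01,  4.18644235e+00,
       -4.66984420e-03,  9.39026563e-07]), 'position': array([199.25471771, 591.77979398, 230.20570721]), 'ee_rot': array([ 9.86821173e-01, -1.61810862e-01, -1.43350575e-04,  1.09367366e-03]), 'contact_force': array([-1.00940609,  0.0208194 , -0.49366299]), 'wrist_torque': array([-0.00058902,  0.03372516,  0.0672153 ]), 'grasp_force': 0.0, 'gripper_width': 85.61349161145037}
scene {'intrinsics': array([[450.1087743 ,   0.        , 319.29942593],
       [  0.        , 450.1087743 , 201.18914753],
       [  0.        ,   0.        ,   1.        ]]), 'R': array([[ 7.14808842e-01,  6.99319844e-01, -2.73613818e-04],
       [ 5.60306036e-01, -5.72950095e-01, -5.98151599e-01],
       [-4.18456050e-01,  4.27410744e-01, -8.01382923e-01]]), 't': array([-423.52998142, -179.82808067, 1632.34147043])}
top {'intrinsics': array([[431.00462064,   0.        , 325.95139845],
       [  0.        , 431.00462064, 205.72319463],
       [  0.        ,   0.        ,   1.        ]]), 'R': array([[-0.00186946, -0.99972488,  0.02338106],
       [-0.99236523, -0.00102867, -0.12332962],
       [ 0.12331974, -0.02343312, -0.99209028]]), 't': array([  49.84619924,  536.97324554, 1205.05945522])}
```

View pics/top0.png

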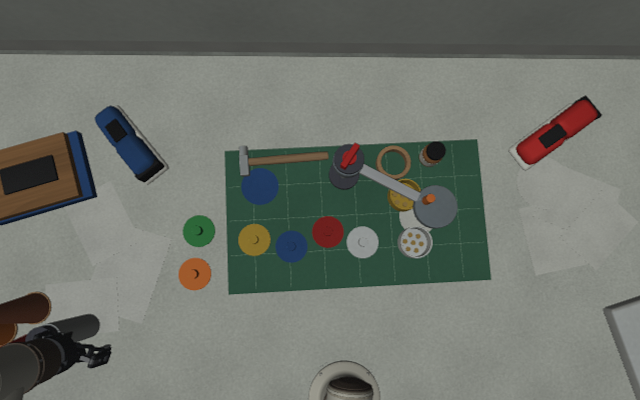

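View pics/scene0.png

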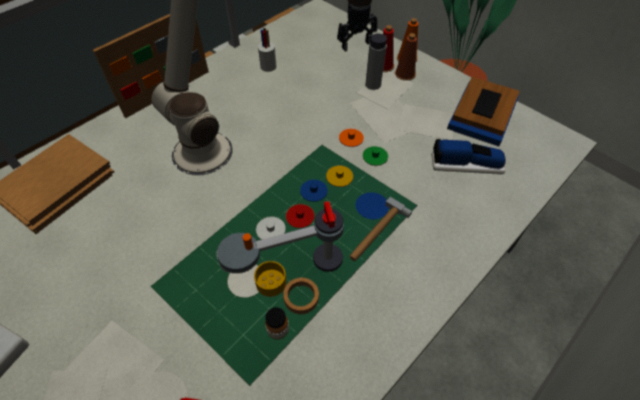

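The top view shows lids yellow (254,239), blue (292,246), red (328,231) and white (362,241). The tins are yellow (404,194) and a white one (415,242), partly under the lamp head. The green (199,231) and orange (195,274) look-alikes are not meant. The blue disc is at (260,186) and the knob at (351,155). I'll measure and enlarge.

```bash
cat > h.py <<'E'
import numpy as np,cv2
from scipy.spatial.transform import Rotation as Ro
from bench import monitor,get_image,camera_info
def ray(c,px,z):
    d=c["R"].T@np.linalg.inv(c["intrinsics"])@np.array([px[0],px[1],1.]); o=-c["R"].T@c["t"]
    return o+d*(z-o[2])/d[2]
def proj(c,X):
    p=c["intrinsics"]@(c["R"]@np.array(X,float)+c["t"]); return p[:2]/p[2]
def st(): 
    s=monitor.read_state(); R=Ro.from_quat(s["ee_rot"]).as_matrix(); return s,R
def yaw(R): return np.arctan2(R[1,1],R[0,1])  # world direction of tool y
def go(x,y,z,yw=None):
    """shift in tool axes to world target, and turn (about tool x,y,z) to make it vertical, tool y along yw (mod pi)"""
    s,R=st(); d=R.T@(np.array([x,y,z])-s["position"])
    y0=yaw(R); yw=y0 if yw is None else y0+(yw-y0+np.pi/2)%np.pi-np.pi/2
    Y=np.array([np.cos(yw),np.sin(yw),0]);Z=np.array([0,0,-1.]);T=np.c_[np.cross(Y,Z),Y,Z]
    print("pos",s["position"].round(1),"yaw",y0.round(3),"j6",s["joints"][5].round(2),"shift",d.round(1),"turn",Ro.from_matrix(R.T@T).as_rotvec().round(3),"w",round(s["gripper_width"],1),"F",s["contact_force"].round(1),"t",s["clock"])
def blobs(im,lo,hi,amin=30):
    h=cv2.cvtColor(im,cv2.COLOR_RGB2HSV); m=cv2.inRange(h,np.array(lo),np.array(hi))
    n,l,s,c=cv2.connectedComponentsWithStats(m)
    return [(c[i].round(1),s[i].tolist()) for i in range(1,n) if s[i][4]>=amin]
E
python3 - <<'E'
from h import *
im=cv2.imread("pics/top0.png"); c=camera_info("top")
cv2.imwrite("pics/crop.png",cv2.resize(im[130:300,220:495],None,fx=2.9,fy=2.9,interpolation=cv2.INTER_CUBIC))
rgb=im[:,:,::-1].copy()
for n,lo,hi in (("red",(0,120,60),(5,255,255)),("red2",(172,120,60),(180,255,255)),("orange",(6,170,120),(16,255,255)),("yel",(18,110,60),(30,255,255)),("blue",(105,100,40),(125,255,255)),("white",(0,0,150),(180,50,255)),("green",(65,60,30),(90,255,255))):
    for p,s in blobs(rgb,lo,hi,40):
        if 150<p[0]<500 and 120<p[1]<310: print(n,p,s,"z0",ray(c,p,0)[:2].round(),"z15",ray(c,p,15)[:2].round(),"z238",ray(c,p,238)[:2].round())
print([ray(c,p,3)[:2].round() for p in((225,151),(477,139),(490,279),(230,293))])
E
```

```text
red [349.5 156.1] [341, 143, 19, 26, 242] z0 [691. -22.] z15 [687. -21.] z238 [633.  -3.]
red [327.3 231.5] [312, 216, 31, 32, 774] z0 [465.  45.] z15 [464.  45.] z238 [450.  51.]
orange [430.2 197.8] [426, 194, 9, 8, 53] z0 [ 565. -261.] z15 [ 563. -257.] z238 [ 531. -197.]
orange [194.4 273.8] [179, 259, 32, 31, 749] z0 [344. 427.] z15 [344. 423.] z238 [351. 361.]
yel [410.5 183.9] [398, 179, 23, 13, 136] z0 [ 607. -203.] z15 [ 604. -200.] z238 [ 565. -150.]
yel [399.  201.2] [388, 190, 25, 21, 350] z0 [ 555. -168.] z15 [ 553. -165.] z238 [ 523. -121.]
yel [253.8 239.3] [238, 224, 33, 32, 815] z0 [442. 259.] z15 [442. 257.] z238 [431. 225.]
blue [259.6 186.1] [242, 168, 36, 37, 1028] z0 [599. 245.] z15 [597. 243.] z238 [559. 213.]
blue [291.  246.2] [276, 231, 31, 31, 770] z0 [422. 151.] z15 [422. 150.] z238 [415. 137.]
white [372.6 239.8] [367, 235, 11, 10, 43] z0 [441. -88.] z15 [440. -86.] z238 [430. -56.]
white [415.  247.4] [402, 237, 24, 20, 145] z0 [ 418. -212.] z15 [ 418. -208.] z238 [ 412. -157.]
white [151.5 246. ] [144, 242, 19, 10, 60] z0 [423. 553.] z15 [423. 547.] z238 [416. 463.]
green [355.7 223.5] [225, 140, 266, 154, 24265] z0 [489. -38.] z15 [487. -37.] z238 [469. -16.]
green [392.5 162.8] [382, 152, 22, 23, 405] z0 [ 671. -151.] z15 [ 667. -148.] z238 [ 617. -108.]
green [198.5 230.9] [183, 216, 32, 31, 767] z0 [467. 420.] z15 [466. 415.] z238 [451. 355.]
[array([704., 349.]), array([ 744., -408.]), array([ 327., -427.]), array([289., 323.])]
```

View pics/crop.png

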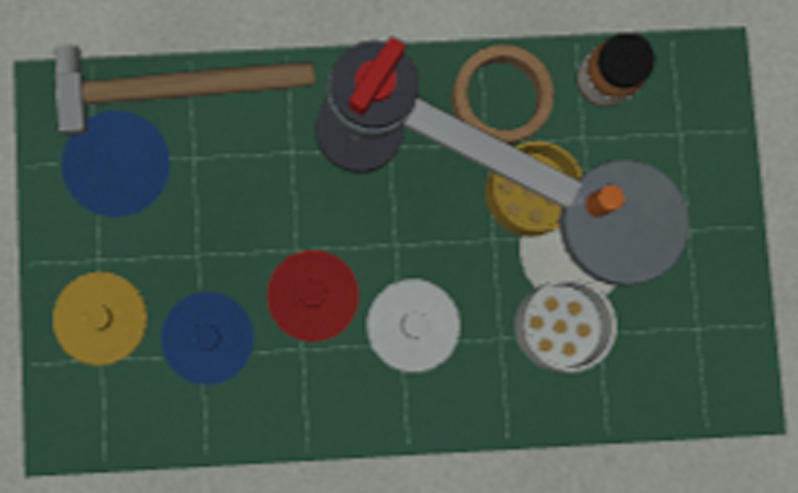

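The crop confirms lids yellow (254,239), blue (292,246), red (327,231) and white (362,241), each with a knob of its own colour. The tins visible are yellow and white, and the flat disc at (260,186) has no knob, so it is the park spot. The wing runs from crop (355,105) to (400,42).

```bash
python3 - <<'E'
from h import *
c=camera_info("top"); print(ray(c,(348.6,158.6),215))
a=ray(c,(220+358/2.9,130+103/2.9),254);b=ray(c,(220+398/2.9,130+44/2.9),254);print(a,b,np.arctan2(*(b-a)[1::-1]))
go(632,-3,330,-2.26)
E
```

```text
[632.25063076  -2.52518891 215.        ]
[606.11234105  12.94306056 254.        ] [656.00419244 -20.54568842 254.        ] -0.5911529949000945
pos [199.2 591.8 230.3] yaw -1.896 j6 -0.26 shift [600.  425.8 -98.8] turn [ 0.002 -0.     0.364] w 85.1 F [-0.3 -0.2 -0.2] t 0.1
```

Call:
send_rows([
  [[20, 14, -12], [0, 0, 0], 85],
  [[40, 28.4, -8], [0, 0, 0], 85],
  [[40, 28.4, -8], [0, 0, 0], 85],
  [[40, 28.4, -8], [0, 0, 0], 85],
  [[40, 28.4, -8], [0, 0, 0], 85],
  [[40, 28.4, -8], [0, 0, 0], 85],
  [[40, 28.4, -8], [0, 0, 0], 85],
  [[40, 28.4, -8], [0, 0, 0], 85],
])

```text
clock: 0.9
position: [416.3, 293.0, 299.5]
ee_rot: [0.987, -0.161, -0.0, 0.0]
contact_force: [0.8, 1.8, 0.9]
gripper_width: 85.0
grasp_force: 0.0
```

Call:
send_rows([
  [[40, 28.4, -8], [0, 0, 0], 85],
  [[40, 28.4, -8], [0, 0, 0], 85],
  [[40, 28.4, -4], [0, 0, 0], 85],
  [[40, 28.4, 0], [0, 0, 0], 85],
  [[40, 28.4, 0], [0, 0, 0], 85],
  [[40, 28.4, 0], [0, 0, 0], 85],
  [[40, 28.4, 0], [0, 0, 0], 85],
  [[20, 14, 0], [0, 0, 0], 85],
])

```text
clock: 1.7
position: [633.4, -5.7, 317.9]
ee_rot: [0.987, -0.163, -0.001, 0.0]
contact_force: [0.2, 0.2, 0.2]
gripper_width: 85.2
grasp_force: 0.0
```

Call:
send_rows([
  [[0, 0, 0], [0, 0, 0.1], 70],
  [[0, 0, 0], [0, 0, 0.1], 70],
  [[0, 0, 0], [0, 0, 0.1], 70],
  [[0, 0, 0], [0, 0, 0], 70],
])

```text
clock: 2.1
position: [632.0, -2.7, 318.6]
ee_rot: [0.952, -0.307, -0.001, 0.0]
contact_force: [-0.5, 0.2, 0.1]
gripper_width: 69.7
grasp_force: 0.0
```

```bash
python3 - <<'E'
from h import *
go(632,-3,300,-2.2)
c=camera_info("wrist"); im=get_image("wrist"); cv2.imwrite("pics/w1.png",im[:,:,::-1])
for p,s in blobs(im,(0,120,60),(5,255,255),200): print(p,s,ray(c,p,254))
h=cv2.cvtColor(im,cv2.COLOR_RGB2HSV); m=cv2.inRange(h,(0,140,50),(5,255,255))
for k in cv2.findContours(m,0,2)[0]:
    if cv2.contourArea(k)>200:
        r=cv2.minAreaRect(k); print(r,[ray(c,p,254)[:2].round() for p in cv2.boxPoints(r)])
E
```

```text
pos [632.   -2.7 318.6] yaw -2.196 j6 0.69 shift [ 0.2  0.3 18.6] turn [0.001 0.001 0.004] w 69.7 F [-0.5  0.2  0.1] t 2.1
[322.7 212.3] [298, 160, 50, 109, 3476] [636.94027299  -5.23445014 254.        ]
[366.7 282.1] [334, 252, 67, 61, 3237] [583.09337953  -0.90065197 254.        ]
((367.0, 282.0), (60.0, 66.0), 90.0) [array([612.,   4.]), array([588., -29.]), array([553.,  -7.]), array([578.,  28.])]
((322.5, 214.0), (108.0, 49.0), 90.0) [array([671., -12.]), array([654., -35.]), array([598.,   4.]), array([616.,  29.])]
```

View pics/w1.png

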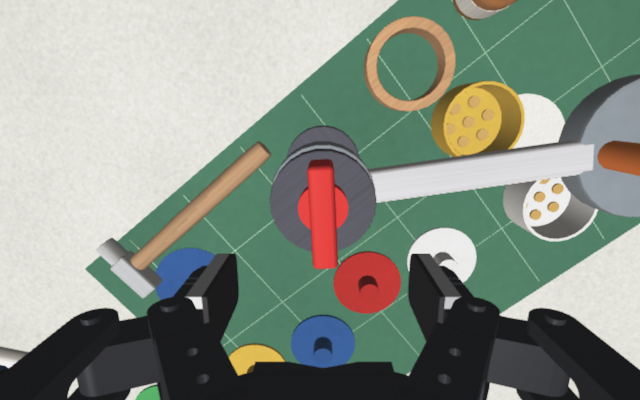

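The wing is at (322,213), lined up between the fingers. I'll descend and close on it.

Call:
send_rows([
  [[0, 0, 20], [0, 0, 0], 70],
  [[0, 0, 30], [0, 0, 0], 70],
  [[0, 0, 30], [0, 0, 0], 70],
  [[0, 0, 15], [0, 0, 0], 60],
  [[0, 0, 0], [0, 0, 0], 20],
  [[0, 0, 0], [0, 0, 0], 0],
  [[0, 0, 0], [0, 0, 0], 0],
  [[0, 0, 0], [0, 0, 0], 0],
])

```text
clock: 2.95
position: [632.3, -2.6, 225.1]
ee_rot: [0.952, -0.307, 0.0, -0.0]
contact_force: [-0.7, -0.5, -1.3]
gripper_width: 28.6
grasp_force: 59.3
```

Call:
send_rows([
  [[0, 0, 0], [0, 0, 0], 0],
  [[0, 0, 0], [0, 0, 0], 0],
  [[0, 0, 0], [0, 0, -0.07], 0],
  [[0, 0, 0], [0, 0, -0.07], 0],
])

```text
clock: 3.35
position: [632.3, -2.6, 225.1]
ee_rot: [0.971, -0.239, 0.0, -0.0]
contact_force: [-1.5, -1.1, 0.6]
gripper_width: 28.9
grasp_force: 59.8
```

```bash
python3 - <<'E'
from h import *
go(632,-3,225)
print(monitor.read_state()["wrist_torque"])
im=get_image("wrist"); cv2.imwrite("pics/w2.png",im[:,:,::-1])
E
```

```text
pos [632.3  -2.6 225.1] yaw -2.053 j6 0.84 shift [-0.1  0.5  0.1] turn [-0.    -0.001 -0.   ] w 28.9 F [-1.5 -1.1  0.6] t 3.35
[-0.30469101  0.47704253 -0.17141169]
```

View pics/w2.png

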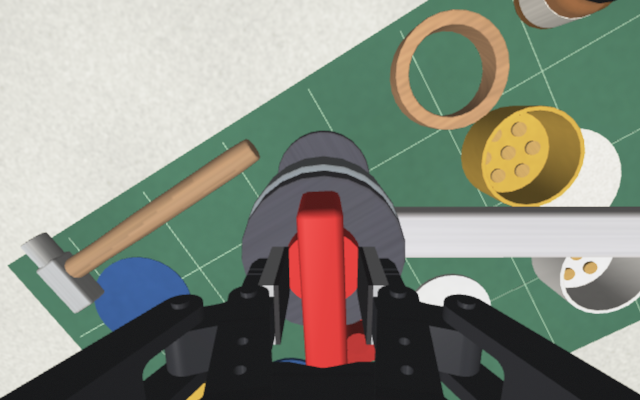

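The fingers hold the round red hub under the wing, and it is turning with them at about 0.17 N m. I'll go on.

Call:
send_rows([
  [[0, 0, 0], [0, 0, -0.13], 0],
  [[0, 0, 0], [0, 0, -0.13], 0],
  [[0, 0, 0], [0, 0, -0.13], 0],
  [[0, 0, 0], [0, 0, -0.13], 0],
  [[0, 0, 0], [0, 0, -0.13], 0],
  [[0, 0, 0], [0, 0, -0.13], 0],
  [[0, 0, 0], [0, 0, -0.13], 0],
  [[0, 0, 0], [0, 0, -0.13], 0],
])

```text
clock: 4.2
position: [632.3, -2.8, 225.1]
ee_rot: [0.961, 0.276, 0.0, 0.0]
contact_force: [-2.7, -1.0, 1.2]
gripper_width: 28.5
grasp_force: 59.9
```

Call:
send_rows([
  [[0, 0, 0], [0, 0, -0.13], 0],
  [[0, 0, 0], [0, 0, -0.04], 0],
  [[0, 0, 0], [0, 0, 0], 0],
  [[0, 0, 0], [0, 0, 0], 70],
  [[0, 0, 0], [0, 0, 0], 70],
  [[0, 0, -30], [0, 0, 0], 70],
  [[0, 0, -40], [0, 0, 0], 70],
  [[0, 0, -25], [0, 0, 0], 70],
])

```text
clock: 5.0
position: [633.4, -2.3, 322.7]
ee_rot: [0.935, 0.355, 0.002, 0.001]
contact_force: [0.4, 0.9, 0.8]
gripper_width: 69.9
grasp_force: 0.0
```

```bash
python3 - <<'E'
from h import *
go(632,-3,320)
im=get_image("wrist");t=get_image("top");w=np.zeros((400,960,3),np.uint8)
cv2.imwrite("pics/w3.png",np.hstack([cv2.resize(im,None,fx=.6,fy=.6),cv2.resize(t[120:320,180:500],None,fx=1.2,fy=1.2)])[:,:,::-1])
E
```

```text
pos [633.4  -2.3 322.7] yaw -0.846 j6 2.04 shift [-1.5 -0.4  2.7] turn [ 0.003 -0.004  0.   ] w 69.9 F [0.4 0.9 0.8] t 5.0
```

View pics/w3.png

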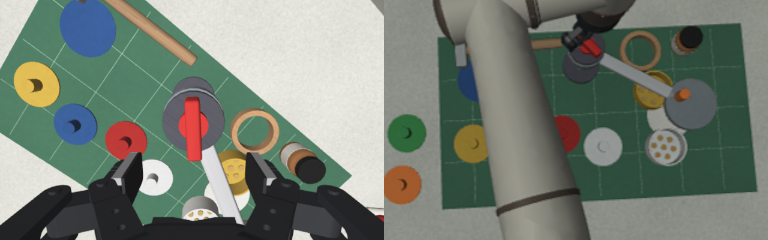

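The wing followed the tool by about 1.3 rad, so it is loosened. Next I'll go to the orange handle, with tool y along the lamp's radius.

```bash
python3 - <<'E'
from h import *
go(529,-195,310,-2.07)
E
```

```text
pos [634.4  -2.1 324.7] yaw -0.846 j6 2.04 shift [-207.    74.3   13.4] turn [-0.    -0.012  1.224] w 70.2 F [0.7 0.5 0.8] t 5.1
```

Call:
send_rows([
  [[-40, 14.5, 2], [0, 0, 0], 70],
  [[-40, 14.5, 2], [0, 0, 0], 70],
  [[-45, 16, 2], [0, 0, 0], 70],
  [[-45, 16, 2], [0, 0, 0], 70],
  [[-37, 13.3, 2], [0, 0, 0], 70],
  [[0, 0, 0], [0, 0, 0.14], 70],
  [[0, 0, 0], [0, 0, 0.14], 70],
  [[0, 0, 0], [0, 0, 0.14], 70],
])

```text
clock: 5.9
position: [526.3, -195.6, 308.5]
ee_rot: [0.989, 0.148, -0.0, -0.0]
contact_force: [-0.8, -0.9, 0.4]
gripper_width: 70.0
grasp_force: 0.0
```

Call:
send_rows([
  [[0, 0, 0], [0, 0, 0.14], 70],
  [[0, 0, 0], [0, 0, 0.14], 70],
  [[0, 0, 0], [0, 0, 0.14], 70],
  [[0, 0, 0], [0, 0, 0.14], 70],
  [[0, 0, 0], [0, 0, 0.14], 70],
  [[0, 0, 0], [0, 0, 0.104], 70],
  [[0, 0, 0], [0, 0, 0], 70],
  [[0, 0, 0], [0, 0, 0], 70],
])

```text
clock: 6.7
position: [526.6, -195.2, 308.8]
ee_rot: [0.969, -0.246, -0.0, -0.0]
contact_force: [-0.0, -0.5, 0.4]
gripper_width: 69.4
grasp_force: 0.0
```

```bash
python3 - <<'E'
from h import *
go(530,-196,207,-2.07)
c=camera_info("wrist"); im=get_image("wrist"); cv2.imwrite("pics/w4.png",im[:,:,::-1])
for p,s in blobs(im,(5,160,80),(17,255,255),150): print(p,s,ray(c,p,238),ray(c,p,213))
print(proj(c,(530,-196,238)),proj(c,(530,-196,188)))
E
```

```text
pos [ 526.6 -195.2  308.8] yaw -2.068 j6 1.14 shift [  3.4  -0.9 101.8] turn [-0.     0.001  0.002] w 69.4 F [-0.  -0.5  0.4] t 6.7
[323.7 203.2] [307, 180, 34, 46, 1196] [ 535.14002766 -199.64639853  238.        ] [ 529.26556529 -196.51825953  213.        ]
[322.46587381 212.95104941] [322.57904488 194.15612741]
```

View pics/w4.png

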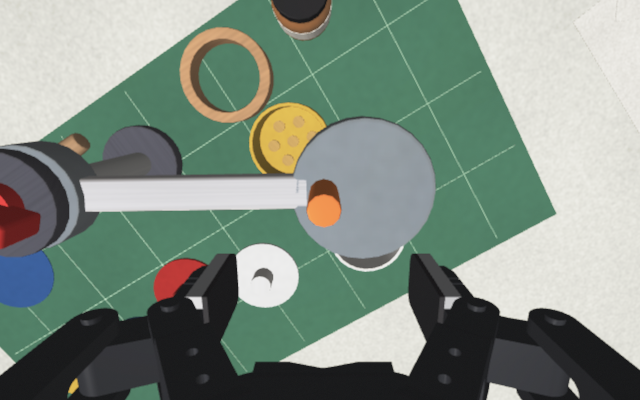

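The orange handle top is at (324,210), where predicted. Now down, grip and swing.

Call:
send_rows([
  [[3, -0.5, 40], [0, 0, 0], 70],
  [[0, 0, 40], [0, 0, 0], 70],
  [[0, 0, 22], [0, 0, 0], 70],
  [[0, 0, 0], [0, 0, 0], 30],
  [[0, 0, 0], [0, 0, 0], 10],
  [[0, 0, 0], [0, 0, 0], 10],
  [[0, 0, 0], [0, 0, 0], 10],
  [[0, 0, 0], [0, 0, 0], 10],
])

```text
clock: 7.55
position: [530.1, -197.5, 209.7]
ee_rot: [0.969, -0.247, 0.002, 0.001]
contact_force: [-2.1, -4.5, 5.5]
gripper_width: 20.3
grasp_force: 59.0
```

Call:
send_rows([
  [[-11, -0.3, 0], [0, 0, 0.05], 10],
  [[-22, -1.1, 0], [0, 0, 0.1], 10],
  [[-22, -1.1, 0], [0, 0, 0.1], 10],
  [[0, 0, 0], [0, 0, 0], 10],
])

```text
clock: 7.95
position: [483.1, -164.2, 209.6]
ee_rot: [0.93, -0.366, 0.001, 0.0]
contact_force: [-3.8, -3.9, 5.7]
gripper_width: 20.5
grasp_force: 59.4
```

```bash
python3 - <<'E'
from h import *
go(530,-196,207)
s,R=st(); d=s["position"][:2]-[632.3,-2.7]; print(np.hypot(*d),np.arctan2(d[1],d[0]))
E
```

```text
pos [ 483.1 -164.2  209.6] yaw -2.321 j6 0.83 shift [56.  -8.7  2.7] turn [-0.    -0.001 -0.   ] w 20.5 F [-3.8 -3.9  5.7] t 7.95
219.8704119957685 -2.3168453956721513
```

Call:
send_rows([
  [[-27.4, -1.7, 0], [0, 0, 0.125], 10],
  [[-27.4, -1.7, 0], [0, 0, 0.125], 10],
  [[-27.4, -1.7, 0], [0, 0, 0.125], 10],
  [[-27.4, -1.7, 0], [0, 0, 0.125], 10],
  [[-27.4, -1.7, 0], [0, 0, 0.125], 10],
  [[-27.4, -1.7, 0], [0, 0, 0.125], 10],
  [[-27.4, -1.7, 0], [0, 0, 0.125], 10],
  [[-27.4, -1.7, 0], [0, 0, 0.125], 10],
])

```text
clock: 8.75
position: [415.8, 35.6, 209.6]
ee_rot: [-0.639, 0.769, 0.0, -0.001]
contact_force: [-6.5, -3.4, 10.4]
gripper_width: 20.5
grasp_force: 60.2
```

```bash
python3 - <<'E'
from h import *
go(530,-196,207)
s,R=st(); d=s["position"][:2]-[632.3,-2.7]; print(np.hypot(*d),np.arctan2(d[1],d[0]))
E
```

```text
pos [415.8  35.6 209.6] yaw 2.958 j6 -0.66 shift [ 206.9 -154.5    2.6] turn [ 0.002 -0.001  0.   ] w 20.5 F [-6.5 -3.4 10.4] t 8.75
219.86288124270786 2.9664258552888554
```

Call:
send_rows([
  [[-27.4, -1.7, 0], [0, 0, 0.125], 10],
  [[-27.4, -1.7, 0], [0, 0, 0.125], 10],
  [[-27.4, -1.7, 0], [0, 0, 0.125], 10],
  [[-27.4, -1.7, 0], [0, 0, 0.125], 10],
  [[-27.4, -1.7, 0], [0, 0, 0.125], 10],
  [[-27.4, -1.7, 0], [0, 0, 0.125], 10],
  [[-27.4, -1.7, 0], [0, 0, 0.125], 10],
  [[-27.4, -1.7, 0], [0, 0, 0.125], 10],
])

```text
clock: 9.55
position: [550.4, 201.4, 209.6]
ee_rot: [-0.192, 0.981, 0.001, 0.001]
contact_force: [-3.5, -2.3, 7.4]
gripper_width: 20.3
grasp_force: 60.1
```

Call:
send_rows([
  [[-27.4, -1.7, 0], [0, 0, 0.125], 10],
  [[-27.4, -1.7, 0], [0, 0, 0.125], 10],
  [[0, 0, 0], [0, 0, 0], 10],
  [[0, 0, 0], [0, 0, 0], 10],
  [[0, 0, 0], [0, 0, 0], 70],
  [[0, 0, 0], [0, 0, 0], 70],
  [[0, 0, 0], [0, 0, 0], 70],
])

```text
clock: 10.25
position: [602.8, 214.4, 207.2]
ee_rot: [-0.071, 0.997, 0.0, -0.0]
contact_force: [-0.1, 0.7, -0.9]
gripper_width: 63.0
grasp_force: 0.0
```

```bash
python3 - <<'E'
from h import *
go(430,200,300)
s,R=st(); d=s["position"][:2]-[632.3,-2.7]; print(np.hypot(*d),np.arctan2(d[1],d[0]))
E
```

```text
pos [602.8 214.4 207.2] yaw 1.714 j6 -2.02 shift [173.1  10.4 -92.8] turn [ 0. -0.  0.] w 63.0 F [-0.1  0.7 -0.9] t 10.25
219.10352207297376 1.7057095449759379
```

Call:
send_rows([
  [[0, 0, -45], [0, 0, 0], 70],
  [[0, 0, -48], [0, 0, 0], 70],
  [[40, 22, 0], [0, 0, 0], 70],
  [[41, 22, 0], [0, 0, 0], 70],
  [[41, 22, 0], [0, 0, 0], 70],
  [[41, 22, 0], [0, 0, 0], 70],
  [[41, 22, 0], [0, 0, 0], 70],
  [[41, 22, 0], [0, 0, 0], 70],
])

```text
clock: 11.05
position: [339.9, 310.2, 300.3]
ee_rot: [-0.071, 0.997, 0.0, 0.0]
contact_force: [-0.1, 1.3, -0.1]
gripper_width: 69.7
grasp_force: 0.0
```

Call:
send_rows([
  [[38, 26, 0], [0, 0, 0], 60],
  [[0, 0, 0], [0, 0, -0.14], 60],
  [[0, 0, 0], [0, 0, -0.14], 60],
  [[0, 0, 0], [0, 0, -0.14], 60],
  [[0, 0, 0], [0, 0, -0.14], 60],
  [[0, 0, 0], [0, 0, -0.14], 60],
  [[0, 0, 0], [0, 0, 0], 60],
])

```text
clock: 11.75
position: [300.2, 330.3, 300.3]
ee_rot: [-0.409, 0.913, 0.0, -0.0]
contact_force: [-0.1, -1.1, 0.1]
gripper_width: 59.9
grasp_force: 0.0
```

```bash
python3 - <<'E'
from h import *
go(442,258,250)
im=get_image("top");im2=get_image("scene")
cv2.imwrite("pics/t2raw.png",im[:,:,::-1]);cv2.imwrite("pics/s2raw.png",im2[:,:,::-1])
a=cv2.resize(im[130:300,180:500],None,fx=2.45,fy=2.45,interpolation=2)
b=cv2.resize(im2[130:400,140:480],(784,622),interpolation=2)[:180]
cv2.imwrite("pics/t2.png",a[:,:,::-1])
E
```

```text
pos [300.2 330.3 300.3] yaw 2.414 j6 -1.93 shift [ -40.4 -153.9   50.2] turn [ 0. -0.  0.] w 59.9 F [-0.1 -1.1  0.1] t 11.75
```

View pics/t2.png

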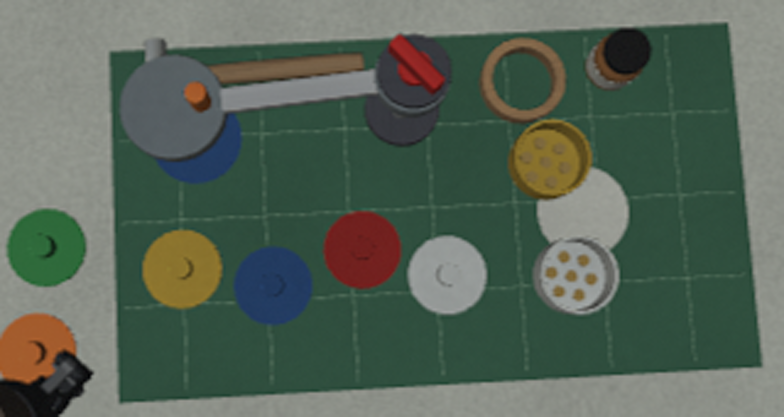

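Only the yellow tin, crop (550,158), and the white tin, crop (576,276), are present. The lamp is parked and no tin was hidden under its head. The lids needed are yellow, crop (182,269), and white, crop (447,274). White lid first.

```bash
python3 - <<'E'
from h import *
c=camera_info("top")
for n,p,z in (("lidW",(447,274),15),("tinW",(576,276),53),("lidY",(182,269),15),("tinY",(550,158),53)):
    print(n,ray(c,(180+p[0]/2.45,130+p[1]/2.45),z).round(1))
w=ray(c,(180+447/2.45,130+274/2.45),15); go(w[0],w[1],200)
E
```

```text
lidW [434.2 -56.1  15. ]
tinW [ 430.2 -200.1   53. ]
lidY [440.3 255.4  15. ]
tinY [ 566.9 -173.5   53. ]
pos [300.3 330.3 300.3] yaw 2.411 j6 -1.93 shift [ 198.3 -357.6  100.2] turn [ 0. -0.  0.] w 59.9 F [ 0.2  0.  -0.3] t 11.85
```

Call:
send_rows([
  [[22, -39.7, 10], [0, 0, 0], 60],
  [[22, -39.7, 10], [0, 0, 0], 60],
  [[22, -39.7, 10], [0, 0, 0], 60],
  [[22, -39.7, 10], [0, 0, 0], 60],
  [[22, -39.7, 10], [0, 0, 0], 60],
  [[22, -39.7, 10], [0, 0, 0], 60],
  [[22, -39.7, 10], [0, 0, 0], 60],
  [[22, -39.7, 10], [0, 0, 0], 60],
])

```text
clock: 12.65
position: [420.7, -14.1, 220.3]
ee_rot: [-0.408, 0.913, -0.0, 0.001]
contact_force: [1.9, 0.3, -0.6]
gripper_width: 60.0
grasp_force: 0.0
```

Call:
send_rows([
  [[22.3, -40, 10], [0, 0, 0], 60],
  [[0, 0, 10], [0, 0, 0], 60],
  [[0, 0, 0], [0, 0, 0], 60],
])

```text
clock: 12.95
position: [434.4, -56.8, 198.8]
ee_rot: [-0.407, 0.914, 0.001, -0.002]
contact_force: [-0.4, 0.1, -0.8]
gripper_width: 60.0
grasp_force: 0.0
```

```bash
cat >> h.py <<'E'
def circ(im,c,near,z,r,dp=1.2,p2=18):
    """Hough circle near the predicted pixel of world `near`, radius r mm at height z"""
    p=proj(c,near); f=c["intrinsics"][0,0]; depth=(c["R"]@np.array(near,float)+c["t"])[2]; rp=f*r/depth
    g=cv2.medianBlur(cv2.cvtColor(im,cv2.COLOR_RGB2GRAY),3)
    k=cv2.HoughCircles(g,cv2.HOUGH_GRADIENT,dp,8,param1=90,param2=p2,minRadius=int(rp*.93),maxRadius=int(rp*1.08))
    print("pred",p.round(1),"rp",rp.round(1))
    if k is None: print("none");return
    for q in [q for q in k[0] if np.hypot(*(q[:2]-p))<40][:3]: print("circ",q.round(1),ray(c,q[:2],z).round(1))
E
python3 - <<'E'
from h import *
go(434,-56,150)
c=camera_info("wrist"); im=get_image("wrist"); cv2.imwrite("pics/w5.png",im[:,:,::-1])
circ(im,c,(434,-56,15),15,46); circ(im,c,(430,-200,53),53,45); circ(im,c,(434,-56,41),41,13)
E
```

```text
pos [434.4 -56.8 198.8] yaw 2.408 j6 -0.98 shift [-0.5  0.7 48.8] turn [ 0.003 -0.003  0.   ] w 60.0 F [-0.4  0.1 -0.8] t 12.95
pred [323.4 181.6] rp 49.8
circ [324.6 180.6  49.5] [432.6 -56.   15. ]
pred [198.2  46.5] rp 60.6
circ [199.8  39.   63. ] [ 425.4 -202.7   53. ]
circ [195.   49.8  59. ] [ 433.5 -200.    53. ]
circ [205.8  60.6  57.7] [ 433.  -189.5   53. ]
pred [323.6 187.5] rp 15.2
circ [325.8 184.2  14.2] [430.7 -56.9  41. ]
```

View pics/w5.png

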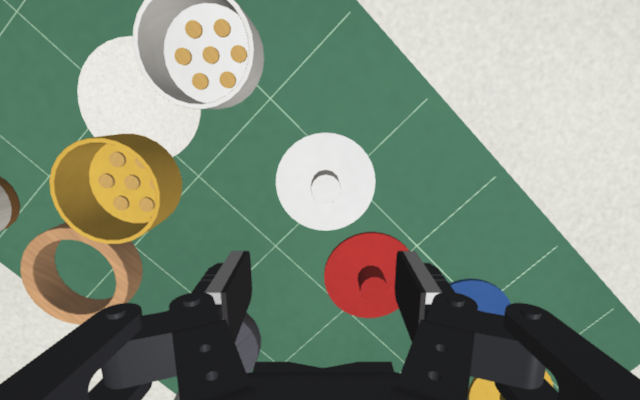

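The picture shows the white lid at (325,181), its knob at (326,184), and the white and yellow tins at upper left. I'll pick up the white lid.

```bash
python3 - <<'E'
from h import *
go(432.3,-56.2,20)
E
```

```text
pos [434.9 -55.9 199.7] yaw 2.411 j6 -0.98 shift [  1.7   1.5 179.7] turn [ 0.001 -0.001  0.   ] w 60.5 F [0.2 0.7 0.6] t 13.0
```

Call:
send_rows([
  [[1.7, 1.5, 40], [0, 0, 0], 60],
  [[0, 0, 45], [0, 0, 0], 60],
  [[0, 0, 45], [0, 0, 0], 60],
  [[0, 0, 35], [0, 0, 0], 60],
  [[0, 0, 15], [0, 0, 0], 60],
  [[0, 0, 0], [0, 0, 0], 40],
  [[0, 0, 0], [0, 0, 0], 10],
  [[0, 0, 0], [0, 0, 0], 10],
])

```text
clock: 13.8
position: [434.5, -54.9, 21.9]
ee_rot: [-0.41, 0.912, -0.0, 0.002]
contact_force: [0.3, 0.5, -0.9]
gripper_width: 24.2
grasp_force: 58.8
```

Call:
send_rows([
  [[0, 0, 0], [0, 0, 0], 10],
  [[0, 0, 0], [0, 0, 0], 10],
  [[0, 0, -20], [0, 0, 0], 10],
  [[0, 0, -40], [0, 0, 0], 10],
  [[0, 0, -45], [0, 0, 0], 10],
  [[0, 0, -25], [0, 0, 0], 10],
  [[0, 0, 0], [0, 0, 0], 10],
])

```text
clock: 14.5
position: [435.7, -55.5, 154.6]
ee_rot: [-0.409, 0.912, -0.001, 0.005]
contact_force: [0.0, 0.9, -1.3]
gripper_width: 23.5
grasp_force: 59.0
```

```bash
python3 - <<'E'
from h import *
go(430.5,-200,150)
E
```

```text
pos [435.7 -55.5 154.6] yaw 2.414 j6 -0.97 shift [111.4 -92.2   4.3] turn [-0.006  0.008  0.   ] w 23.5 F [ 0.   0.9 -1.3] t 14.5
```

Call:
send_rows([
  [[8, -22, 0], [0, 0, 0], 10],
  [[15, -46, 0], [0, 0, 0], 10],
  [[8, -24, 0], [0, 0, 0], 10],
  [[0, 0, 0], [0, 0, 0], 10],
  [[0, 0, 0], [0, 0, 0], 10],
])

```text
clock: 15.0
position: [480.1, -140.6, 149.1]
ee_rot: [-0.408, 0.913, 0.001, -0.001]
contact_force: [-0.2, 0.6, -1.3]
gripper_width: 23.8
grasp_force: 59.2
```

```bash
python3 - <<'E'
from h import *
go(430.5,-200,150)
c=camera_info("wrist"); im=get_image("wrist"); cv2.imwrite("pics/w6.png",im[:,:,::-1])
circ(im,c,(430,-200,53),53,45); circ(im,c,(430,-200,53),53,41);circ(im,c,(430,-200,3),3,45)
p=proj(c,(430,-200,53)).astype(int);print(p)
s,R=st(); X=s["position"]+R[:,0]*2.2
circ(im,c,(X[0],X[1],X[2]-6),X[2]-6,46)
E
```

```text
pos [ 480.1 -140.6  149.1] yaw 2.412 j6 -0.77 shift [77.4 -2.7 -0.8] turn [ 0.002 -0.001  0.   ] w 23.8 F [-0.2  0.6 -1.3] t 15.0
pred [319.5  87.2] rp 71.1
circ [316.2  83.4  68.6] [ 430.  -203.1   53. ]
circ [312.6  75.   67.3] [ 428.4 -208.3   53. ]
circ [324.6  82.2  75.2] [ 425.6 -200.1   53. ]
pred [319.5  87.2] rp 64.8
circ [316.2  83.4  68.3] [ 430.  -203.1   53. ]
circ [311.4  76.2  68.3] [ 429.4 -208.3   53. ]
circ [305.4  87.   63. ] [ 436.6 -206.1   53. ]
pred [319.8  90.9] rp 58.7
circ [318.6  93.   62.3] [ 431.7 -199.5    3. ]
circ [313.8  77.4  62.3] [ 426.9 -210.4    3. ]
circ [322.2  85.8  62.3] [ 426.2 -201.6    3. ]
[319  87]
pred [324.8 254.4] rp 103.3
circ [324.6 258.6 103.7] [ 480.  -140.3  143.3]
circ [318.6 251.4  98.4] [ 479.6 -144.6  143.3]
circ [330.6 247.8 110.3] [ 474.5 -142.4  143.3]
```

View pics/w6.png

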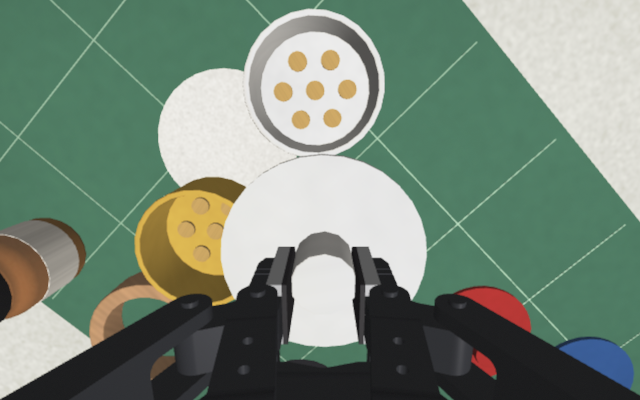

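```bash
cat >> h.py <<'E'
def rimfit(im,c,p0,r0,z,tol=6,show=True):
    """least-squares circle on non-green outline points close to a circle guess (pixels)"""
    from scipy.optimize import least_squares
    h=cv2.cvtColor(im,cv2.COLOR_RGB2HSV); m=255-cv2.inRange(h,(60,60,20),(95,255,255))
    P=np.vstack([k[:,0] for k in cv2.findContours(m,1,1)[0]]).astype(float)
    q=np.array([*p0,r0],float)
    for t in (tol,tol,3,2):
        Q=P[abs(np.hypot(*(P-q[:2]).T)-q[2])<t]
        q=least_squares(lambda v:np.hypot(*(Q-v[:2]).T)-v[2],q,loss="soft_l1").x
    a=np.arctan2(*(Q-q[:2]).T[::-1]); print("fit",q.round(1),"n",len(Q),"sectors",len(set((a*4).astype(int))),ray(c,q[:2],z).round(1)); return ray(c,q[:2],z)
E
python3 - <<'E'
from h import *
c=camera_info("wrist"); im=cv2.imread("pics/w6.png")[:,:,::-1].copy()
t=rimfit(im,c,(315,83),71,53)
s,R=st()
l=rimfit(im,c,(324,257),103,s["position"][2]-6)
print((l-s["position"])@R)
go(*t[:2],150)
E
```

```text
fit [311.7  82.8  73.5] n 251 sectors 16 [ 431.9 -204.9   53. ]
fit [323.  257.3 104.3] n 197 sectors 12 [ 480.1 -140.6  143.3]
[ 0.35823294 -0.41350062  5.99960403]
pos [ 480.  -140.1  149.3] yaw 2.413 j6 -0.77 shift [80.3 -7.3 -0.6] turn [ 0.002 -0.001  0.   ] w 24.0 F [-0.4  0.6 -1.4] t 15.05
```

```bash
python3 - <<'E'
from h import *
c=camera_info("wrist"); im=cv2.imread("pics/w6.png")
print(ray(c,(314.5,82.5),53))
a=cv2.resize(im[0:165,235:395],None,fx=3.6,fy=3.6,interpolation=2); cv2.imwrite("pics/c6.png",a)
# project model rim for candidate and score gradient
g=cv2.GaussianBlur(im.astype(np.float32),(0,0),1).sum(2) 
h=cv2.cvtColor(im,cv2.COLOR_BGR2HSV); m=cv2.GaussianBlur((255-cv2.inRange(h,(60,60,20),(95,255,255))).astype(np.float32),(0,0),1)
th=np.linspace(0,2*np.pi,240,endpoint=False)
def samp(r,x,y,img):
    P=np.array([proj(c,(x+r*np.cos(t),y+r*np.sin(t),53)) for t in th]).astype(np.float32)
    return cv2.remap(img,P[None,:,0],P[None,:,1],cv2.INTER_LINEAR)[0]
best=sorted((-np.abs(samp(40,x,y,g)-samp(42,x,y,g)).mean()-np.abs(samp(44,x,y,g)-samp(46,x,y,g)).mean(),x,y) for x in np.arange(424,438,1.) for y in np.arange(-210,-194,1.))
print(best[:4])
E
```

```text
[ 430.47782067 -203.83122716   53.        ]
[(np.float32(-461.11053), np.float64(433.0), np.float64(-202.0)), (np.float32(-437.2897), np.float64(433.0), np.float64(-203.0)), (np.float32(-429.77905), np.float64(432.0), np.float64(-202.0)), (np.float32(-405.73325), np.float64(432.0), np.float64(-203.0))]
```

```bash
python3 - <<'E'
from h import *
go(433,-202.1,82)
E
```

```text
pos [ 480.  -140.1  149.3] yaw 2.413 j6 -0.77 shift [77.5 -6.4 67.4] turn [ 0.002 -0.001  0.   ] w 24.0 F [-0.4  0.6 -1.4] t 15.05
```

Call:
send_rows([
  [[15, -1.4, 0], [0, 0, 0], 10],
  [[30, -2.5, 0], [0, 0, 0], 10],
  [[24, -2, 0], [0, 0, 0], 10],
  [[8.5, -0.5, 0], [0, 0, 0], 10],
  [[0, 0, 30], [0, 0, 0], 10],
  [[0, 0, 30], [0, 0, 0], 10],
  [[0, 0, 7], [0, 0, 0], 10],
  [[0, 0, 0], [0, 0, 0], 10],
])

```text
clock: 15.85
position: [433.7, -202.0, 82.7]
ee_rot: [-0.409, 0.912, 0.001, -0.001]
contact_force: [0.5, -0.4, -0.9]
gripper_width: 23.7
grasp_force: 59.2
```

```bash
python3 - <<'E'
from h import *
go(433,-202.1,64)
c=camera_info("wrist"); im=get_image("wrist"); cv2.imwrite("pics/w7.png",im[:,:,::-1])
E
```

```text
pos [ 433.7 -202.    82.7] yaw 2.414 j6 -0.63 shift [ 0.5  0.5 18.7] turn [ 0.002 -0.002  0.   ] w 23.7 F [ 0.5 -0.4 -0.9] t 15.85
```

View pics/w7.png

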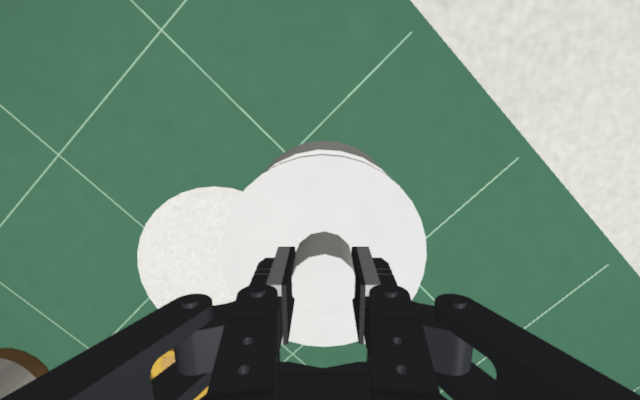

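The held lid is at (324,255), with the tin rim peeking out symmetrically around x=325. I'll lower it in small steps.

Call:
send_rows([
  [[0.5, 0.3, 6], [0, 0, 0], 10],
  [[0, 0, 3], [0, 0, 0], 10],
  [[0, 0, 2], [0, 0, 0], 10],
  [[0, 0, 0], [0, 0, 0], 10],
])

```text
clock: 16.3
position: [433.9, -202.5, 72.4]
ee_rot: [-0.409, 0.913, -0.0, 0.0]
contact_force: [-0.3, 0.1, -0.7]
gripper_width: 23.7
grasp_force: 59.2
```

Call:
send_rows([
  [[0, 0, 2], [0, 0, 0], 10],
  [[0, 0, 2], [0, 0, 0], 10],
  [[0, 0, 0], [0, 0, 0], 10],
])

```text
clock: 16.6
position: [433.7, -202.5, 68.1]
ee_rot: [-0.409, 0.913, 0.0, -0.0]
contact_force: [-0.2, -0.1, -0.4]
gripper_width: 24.1
grasp_force: 59.2
```

Passed rim height with no force, so the plug is in the mouth. Lower to home and release.

Call:
send_rows([
  [[0, 0, 2], [0, 0, 0], 10],
  [[0, 0, 1.5], [0, 0, 0], 10],
  [[0, 0, 0], [0, 0, 0], 10],
  [[0, 0, 0], [0, 0, 0], 40],
  [[0, 0, 0], [0, 0, 0], 60],
  [[0, 0, 0], [0, 0, 0], 60],
  [[0, 0, -10], [0, 0, 0], 60],
  [[0, 0, -40], [0, 0, 0], 60],
])

```text
clock: 17.4
position: [431.1, -202.0, 112.7]
ee_rot: [-0.409, 0.913, 0.003, -0.004]
contact_force: [0.7, -0.2, 0.5]
gripper_width: 60.1
grasp_force: 0.0
```

Call:
send_rows([
  [[0, 0, -45], [0, 0, 0], 60],
  [[0, 0, -45], [0, 0, 0], 60],
  [[-20, 0, 0], [0, 0, 0], 60],
  [[0, 0, 0], [0, 0, 0], 60],
  [[0, 0, 0], [0, 0, 0], 60],
])

```text
clock: 17.9
position: [446.7, -187.4, 204.9]
ee_rot: [-0.409, 0.912, 0.0, -0.0]
contact_force: [0.9, 0.6, -0.9]
gripper_width: 59.8
grasp_force: 0.0
```

```bash
python3 - <<'E'
from h import *
c=camera_info("wrist"); im=get_image("wrist"); cv2.imwrite("pics/w8.png",im[:,:,::-1])
t=get_image("top"); cv2.imwrite("pics/t3.png",t[:,:,::-1])
ct=camera_info("top")
for p,s in blobs(t,(18,110,60),(30,255,255),100): print(p,s,ray(ct,p,15))
go(440.3,255.4,200)
E
```

```text
[405.4 188.6] [388, 179, 34, 20, 466] [ 590.16623291 -184.55972418   15.        ]
[253.8 239.3] [238, 224, 33, 32, 815] [441.73755596 256.79287356  15.        ]
pos [ 446.2 -187.6  204.2] yaw 2.413 j6 -0.67 shift [-326.7  299.3    4.3] turn [ 0.002 -0.001  0.   ] w 59.9 F [-0.4 -0.6  0.2] t 18.0
```

View pics/w8.png

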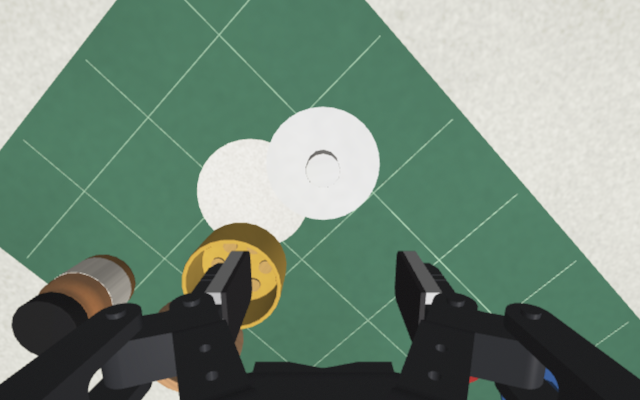

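The white lid at (323,163) sits level on its tin. Now the yellow lid.

Call:
send_rows([
  [[-20, 18, 0], [0, 0, 0], 60],
  [[-34, 31.3, 0], [0, 0, 0], 60],
  [[-34, 31.3, 0], [0, 0, 0], 60],
  [[-34, 31.3, 0], [0, 0, 0], 60],
  [[-34, 31.3, 0], [0, 0, 0], 60],
  [[-34, 31.3, 0], [0, 0, 0], 60],
  [[-34, 31.3, 0], [0, 0, 0], 60],
  [[-34, 31.3, 0], [0, 0, 0], 60],
])

```text
clock: 18.8
position: [441.1, 164.0, 204.3]
ee_rot: [-0.409, 0.913, -0.0, -0.001]
contact_force: [1.0, 0.1, 0.1]
gripper_width: 60.3
grasp_force: 0.0
```

Call:
send_rows([
  [[-34, 31.3, 0], [0, 0, 0], 60],
  [[-34, 31.3, 4], [0, 0, 0], 60],
  [[0, 0, 0], [0, 0, 0], 60],
  [[0, 0, 0], [0, 0, 0], 60],
  [[0, 0, 0], [0, 0, 0], 60],
])

```text
clock: 19.3
position: [440.1, 254.0, 200.2]
ee_rot: [-0.409, 0.913, -0.0, -0.001]
contact_force: [0.1, -1.2, 0.2]
gripper_width: 60.1
grasp_force: 0.0
```

```bash
cat >> h.py <<'E'
def modelfit(img,c,x0,y0,z,radii,span=12,step=1.,sig=1):
    """search x,y of a horizontal circle set (world, mm) maximizing radial contrast in a float image"""
    g=cv2.GaussianBlur(img.astype(np.float32),(0,0),sig)
    th=np.linspace(0,2*np.pi,180,endpoint=False); u=np.c_[np.cos(th),np.sin(th)]
    def samp(r,x,y):
        W=np.c_[x+r*u[:,0],y+r*u[:,1],np.full(len(u),z)]@c["R"].T+c["t"]; W=W@c["intrinsics"].T
        P=(W[:,:2]/W[:,2:]).astype(np.float32); return cv2.remap(g,P[None,:,0],P[None,:,1],1)[0]
    sc=sorted((-sum(np.abs(samp(r-1.5,x,y)-samp(r+1.5,x,y)).mean() for r in radii),x,y) for x in np.arange(x0-span,x0+span+.1,step) for y in np.arange(y0-span,y0+span+.1,step))
    print("model",[(round(float(-s)),float(x),float(y)) for s,x,y in sc[:4]]); return sc[0][1:]
E
python3 - <<'E'
from h import *
c=camera_info("wrist"); im=get_image("wrist"); cv2.imwrite("pics/w9.png",im[:,:,::-1])
h=cv2.cvtColor(im,cv2.COLOR_RGB2HSV); m=cv2.inRange(h,(18,110,50),(32,255,255))
print(blobs(im,(18,110,50),(32,255,255),500))
x,y=modelfit(m,c,441,257,15,[46])
modelfit(im.sum(2),c,x,y,41,[13],6)
go(x,y,20)
E
```

```text
[(array([324.8, 182.6]), [276, 134, 99, 98, 7595])]
model [(213, 441.0, 258.0), (210, 441.0, 257.0), (196, 442.0, 258.0), (193, 442.0, 257.0)]
model [(87, 439.0, 254.0), (86, 439.0, 255.0), (85, 438.0, 255.0), (83, 438.0, 254.0)]
pos [440.2 253.8 200.5] yaw 2.412 j6 -1.57 shift [ -3.9   2.2 180.5] turn [-0.    -0.001 -0.   ] w 59.7 F [-0.1  0.1 -1. ] t 19.35
```

Call:
send_rows([
  [[-3, 2, 40], [0, 0, 0], 60],
  [[0, 0, 45], [0, 0, 0], 60],
  [[0, 0, 45], [0, 0, 0], 60],
  [[0, 0, 35], [0, 0, 0], 60],
  [[0, 0, 14], [0, 0, 0], 60],
  [[0, 0, 0], [0, 0, 0], 40],
  [[0, 0, 0], [0, 0, 0], 10],
  [[0, 0, 0], [0, 0, 0], 10],
])

```text
clock: 20.15
position: [441.8, 259.0, 23.4]
ee_rot: [-0.409, 0.913, 0.0, 0.001]
contact_force: [1.3, -0.7, -0.8]
gripper_width: 23.5
grasp_force: 58.8
```

Call:
send_rows([
  [[0, 0, 0], [0, 0, 0], 10],
  [[0, 0, 0], [0, 0, 0], 10],
  [[0, 0, -20], [0, 0, 0], 10],
  [[0, 0, -40], [0, 0, 0], 10],
  [[0, 0, -45], [0, 0, 0], 10],
  [[0, 0, -25], [0, 0, 0], 10],
  [[0, 0, 0], [0, 0, 0], 10],
])

```text
clock: 20.85
position: [442.7, 260.7, 156.5]
ee_rot: [-0.409, 0.912, 0.002, 0.005]
contact_force: [0.6, 0.5, -2.0]
gripper_width: 23.9
grasp_force: 59.0
```

```bash
python3 - <<'E'
from h import *
s,R=st(); xt=R[:,0]; tgt=np.array([567,-173.5,155])-75*xt
print(tgt); go(*tgt)
E
```

```text
[ 616.85565552 -117.47488906  155.77495649]
pos [442.7 260.7 156.5] yaw 2.414 j6 -1.58 shift [ 166.8 -381.5   -0.7] turn [-0.001  0.01   0.   ] w 23.9 F [ 0.6  0.5 -2. ] t 20.85
```

```bash
python3 - <<'E'
from h import *
go(511,-116,158,2.414)
E
```

```text
pos [442.7 260.7 156.5] yaw 2.414 j6 -1.58 shift [ 236.  -301.4   -3.7] turn [-0.001  0.01   0.   ] w 23.9 F [ 0.6  0.5 -2. ] t 20.85
```

Call:
send_rows([
  [[13, -16.5, 0], [0, 0, 0], 10],
  [[26.2, -33.5, 0], [0, 0, 0], 10],
  [[26.2, -33.5, 0], [0, 0, 0], 10],
  [[26.2, -33.5, 0], [0, 0, 0], 10],
  [[26.2, -33.5, 0], [0, 0, 0], 10],
  [[26.2, -33.5, 0], [0, 0, 0], 10],
  [[26.2, -33.5, 0], [0, 0, 0], 10],
  [[26.2, -33.5, 0], [0, 0, 0], 10],
])

```text
clock: 21.65
position: [496.8, -56.5, 150.9]
ee_rot: [-0.409, 0.913, 0.0, -0.001]
contact_force: [0.8, 0.5, -0.2]
gripper_width: 23.9
grasp_force: 59.1
```

Call:
send_rows([
  [[26.2, -33.5, 0], [0, 0, 0], 10],
  [[13, -17, 0], [0, 0, 0], 10],
  [[0, 0, 0], [0, 0, -0.1], 10],
  [[0, 0, 0], [0, 0, -0.14], 10],
  [[0, 0, 0], [0, 0, -0.14], 10],
  [[0, 0, 0], [0, 0, -0.14], 10],
  [[0, 0, 0], [0, 0, -0.14], 10],
  [[0, 0, 0], [0, 0, -0.14], 10],
])

```text
clock: 22.45
position: [508.3, -117.5, 150.6]
ee_rot: [0.734, -0.679, -0.001, 0.001]
contact_force: [-0.1, -0.6, -1.1]
gripper_width: 23.6
grasp_force: 59.1
```

Call:
send_rows([
  [[0, 0, 0], [0, 0, -0.14], 10],
  [[0, 0, 0], [0, 0, -0.14], 10],
  [[0, 0, 0], [0, 0, -0.14], 10],
  [[0, 0, 0], [0, 0, -0.14], 10],
  [[0, 0, 0], [0, 0, -0.14], 10],
  [[0, 0, 0], [0, 0, 0], 10],
  [[0, 0, 0], [0, 0, 0], 10],
])

```text
clock: 23.15
position: [508.6, -117.6, 151.1]
ee_rot: [0.921, -0.39, -0.001, 0.0]
contact_force: [0.2, -0.7, -1.0]
gripper_width: 23.6
grasp_force: 59.0
```

```bash
python3 - <<'E'
from h import *
go(567,-173.5,150)
s,R=st()
c=camera_info("wrist"); im=get_image("wrist"); cv2.imwrite("pics/w10.png",im[:,:,::-1])
print(proj(c,(567,-173.5,53)))
h=cv2.cvtColor(im,cv2.COLOR_RGB2HSV); m=cv2.inRange(h,(15,90,30),(35,255,255))
modelfit(im.sum(2),c,567,-173.5,53,[41,45],10)
modelfit(m,c,567,-173.5,53,[45],10)
z=s["position"][2]-8.5
x,y=modelfit(m,c,*s["position"][:2],z,[46],6)
print("lid offset tool",(np.array([x,y,z])-s["position"])@R)
E
```

```text
pos [ 508.6 -117.6  151.1] yaw -2.373 j6 0.69 shift [80.8 -3.1  1. ] turn [ 0.001  0.001 -0.   ] w 23.6 F [ 0.2 -0.7 -1. ] t 23.15
[319.2752541   83.72651071]
model [(416, 569.0, -175.5), (397, 568.0, -175.5), (367, 569.0, -176.5), (366, 569.0, -174.5)]
model [(223, 569.0, -175.5), (204, 568.0, -175.5), (204, 569.0, -174.5), (192, 570.0, -175.5)]
model [(184, 510.6391025183102, -118.59743719524934), (164, 510.6391025183102, -119.59743719524934), (164, 509.6391025183102, -118.59743719524934), (163, 511.6391025183102, -118.59743719524934)]
lid offset tool [ 2.11894801 -0.74914156  8.49699042]
```

View pics/w10.png

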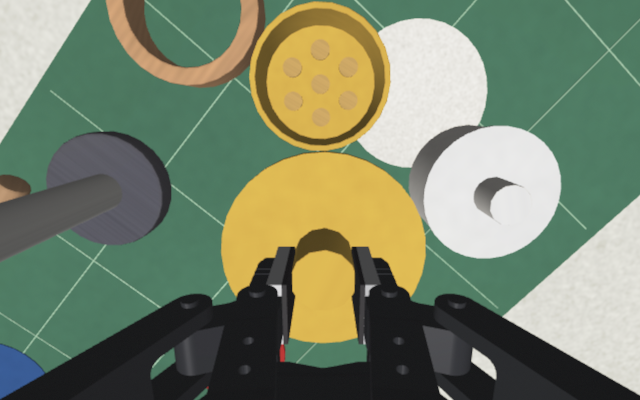

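The yellow tin rim is centred at (320,76) and the held lid at (323,250); the white lid looks seated. Now over and down.

```bash
python3 - <<'E'
from h import *
go(567.1,-174.8,84)
E
```

```text
pos [ 508.8 -117.7  151.2] yaw -2.372 j6 0.69 shift [81.7 -2.2 67.2] turn [ 0.001  0.001 -0.   ] w 23.8 F [ 0.5 -0.7 -1.8] t 23.2
```

Call:
send_rows([
  [[15, -0.4, 0], [0, 0, 0], 10],
  [[30, -0.8, 0], [0, 0, 0], 10],
  [[25, -0.6, 0], [0, 0, 0], 10],
  [[11.7, -0.4, 0], [0, 0, 0], 10],
  [[0, 0, 30], [0, 0, 0], 10],
  [[0, 0, 30], [0, 0, 0], 10],
  [[0, 0, 7], [0, 0, 0], 10],
  [[0, 0, 0], [0, 0, 0], 10],
])

```text
clock: 24.0
position: [566.8, -174.6, 83.7]
ee_rot: [0.921, -0.389, -0.002, 0.001]
contact_force: [0.5, 0.1, -0.4]
gripper_width: 23.9
grasp_force: 59.0
```

```bash
python3 - <<'E'
from h import *
go(567.1,-174.8,65.5)
E
```

```text
pos [ 566.8 -174.6   83.7] yaw -2.37 j6 0.8 shift [ 0.4 -0.1 18.2] turn [ 0.002  0.002 -0.   ] w 23.9 F [ 0.5  0.1 -0.4] t 24.0
```

Call:
send_rows([
  [[0.3, 0, 6], [0, 0, 0], 10],
  [[0, 0, 3], [0, 0, 0], 10],
  [[0, 0, 2], [0, 0, 0], 10],
  [[0, 0, 0], [0, 0, 0], 10],
])

```text
clock: 24.4
position: [568.1, -174.9, 74.2]
ee_rot: [0.921, -0.389, 0.0, -0.0]
contact_force: [-0.2, -0.3, -1.4]
gripper_width: 24.0
grasp_force: 59.0
```

Call:
send_rows([
  [[0, 0, 2], [0, 0, 0], 10],
  [[0, 0, 2], [0, 0, 0], 10],
  [[0, 0, 0], [0, 0, 0], 10],
])

```text
clock: 24.7
position: [567.8, -174.9, 69.5]
ee_rot: [0.921, -0.389, -0.0, 0.0]
contact_force: [0.3, 0.1, -0.4]
gripper_width: 23.8
grasp_force: 59.0
```

Call:
send_rows([
  [[0, 0, 2], [0, 0, 0], 10],
  [[0, 0, 1.5], [0, 0, 0], 10],
  [[0, 0, 0], [0, 0, 0], 10],
  [[0, 0, 0], [0, 0, 0], 40],
  [[0, 0, 0], [0, 0, 0], 60],
  [[0, 0, 0], [0, 0, 0], 60],
  [[0, 0, -10], [0, 0, 0], 60],
  [[0, 0, -40], [0, 0, 0], 60],
])

```text
clock: 25.5
position: [565.0, -174.5, 113.2]
ee_rot: [0.921, -0.389, -0.005, 0.001]
contact_force: [-0.1, -0.0, 0.3]
gripper_width: 59.8
grasp_force: 0.0
```

Call:
send_rows([
  [[0, 0, -45], [0, 0, 0], 60],
  [[0, 0, -45], [0, 0, 0], 60],
  [[-20, 0, -45], [0, 0, 0], 60],
  [[-20, 0, -45], [0, 0, 0], 60],
  [[0, 0, -10], [0, 0, 0], 60],
  [[0, 0, 0], [0, 0, 0], 60],
])

```text
clock: 26.1
position: [540.7, -146.1, 309.9]
ee_rot: [0.921, -0.389, 0.003, -0.001]
contact_force: [0.4, -0.3, -0.7]
gripper_width: 59.8
grasp_force: 0.0
```

```bash
python3 - <<'E'
from h import *
c=camera_info("wrist"); im=get_image("wrist"); cv2.imwrite("pics/w11.png",im[:,:,::-1])
h=cv2.cvtColor(im,cv2.COLOR_RGB2HSV); m=cv2.inRange(h,(15,90,30),(35,255,255))
for z in (57,):
    modelfit(m,c,568.8,-175.5,z,[46],8); modelfit(im.sum(2),c,432.7,-202.5,z,[46],8)
k=get_image("top");cv2.imwrite("pics/t4.png",k[:,:,::-1])
go(602.8,214.4,310,1.714)
E
```

```text
model [(194, 569.8, -175.5), (187, 570.8, -175.5), (184, 569.8, -176.5), (176, 570.8, -176.5)]
model [(269, 432.7, -202.5), (265, 433.7, -202.5), (261, 432.7, -203.5), (256, 433.7, -203.5)]
pos [ 539.5 -146.1  305.4] yaw -2.37 j6 0.75 shift [-214.3 -296.8   -4.5] turn [-0.     0.002 -0.942] w 59.9 F [-0.5 -0.4 -0.7] t 26.2
```

View pics/w11.png

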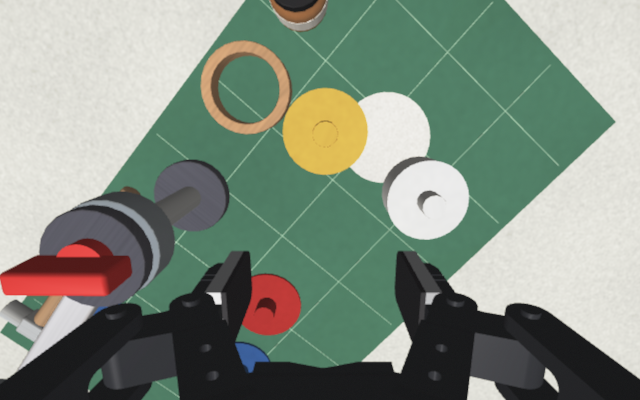

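Both lids sit level on their tins: yellow (325,131), white (428,200). Back to the lamp handle.

Call:
send_rows([
  [[-13.5, -18.5, -6], [0, 0, 0], 70],
  [[-27, -37, 0], [0, 0, 0], 70],
  [[-27, -37, 0], [0, 0, 0], 70],
  [[-27, -37, 0], [0, 0, 0], 70],
  [[-27, -37, 0], [0, 0, 0], 70],
  [[-27, -37, 0], [0, 0, 0], 70],
  [[-27, -37, 0], [0, 0, 0], 70],
  [[-27, -37, 0], [0, 0, 0], 70],
])

```text
clock: 27.0
position: [597.3, 193.8, 309.3]
ee_rot: [0.921, -0.389, -0.002, 0.002]
contact_force: [1.0, -0.1, -0.2]
gripper_width: 70.0
grasp_force: 0.0
```

Call:
send_rows([
  [[-12, -19, 0], [0, 0, 0], 70],
  [[0, 0, 0], [0, 0, 0.13], 70],
  [[0, 0, 0], [0, 0, 0.14], 70],
  [[0, 0, 0], [0, 0, 0.14], 70],
  [[0, 0, 0], [0, 0, 0.14], 70],
  [[0, 0, 0], [0, 0, 0.14], 70],
  [[0, 0, 0], [0, 0, 0.14], 70],
  [[0, 0, 0], [0, 0, 0.14], 70],
])

```text
clock: 27.8
position: [602.6, 213.8, 308.9]
ee_rot: [-0.631, 0.776, 0.001, -0.003]
contact_force: [0.1, -0.9, -0.1]
gripper_width: 70.3
grasp_force: 0.0
```

Call:
send_rows([
  [[0, 0, 0], [0, 0, 0.14], 70],
  [[0, 0, 0], [0, 0, 0.14], 70],
  [[0, 0, 0], [0, 0, 0.14], 70],
  [[0, 0, 0], [0, 0, 0.14], 70],
  [[0, 0, 0], [0, 0, 0.14], 70],
  [[0, 0, 0], [0, 0, 0.14], 70],
  [[0, 0, 0], [0, 0, 0.14], 70],
  [[0, 0, 0], [0, 0, 0.14], 70],
])

```text
clock: 28.6
position: [602.6, 213.7, 308.9]
ee_rot: [-0.123, 0.992, -0.001, -0.003]
contact_force: [0.4, -0.9, -0.3]
gripper_width: 70.0
grasp_force: 0.0
```

Call:
send_rows([
  [[0, 0, 0], [0, 0, 0.11], 70],
  [[0, 0, 0], [0, 0, 0], 70],
  [[0, 0, 0], [0, 0, 0], 70],
])

```text
clock: 28.9
position: [602.7, 213.9, 310.2]
ee_rot: [-0.072, 0.997, -0.001, -0.002]
contact_force: [-1.1, 0.1, -0.1]
gripper_width: 70.0
grasp_force: 0.0
```

```bash
python3 - <<'E'
from h import *
go(602.8,214.4,207,1.71)
c=camera_info("wrist"); im=get_image("wrist"); cv2.imwrite("pics/w12.png",im[:,:,::-1])
for p,s in blobs(im,(5,160,80),(17,255,255),150): print(p,s,ray(c,p,238),ray(c,p,213))
print(proj(c,(602.5,215.3,238)),proj(c,(602.5,215.3,188)))
E
```

```text
pos [602.7 213.9 310.2] yaw 1.716 j6 -2.02 shift [ -0.5   0.6 103.2] turn [-0.001 -0.003  0.006] w 70.0 F [-1.1  0.1 -0.1] t 28.9
[325.1 211.9] [309, 188, 33, 47, 1223] [600.02549991 215.0603261  238.        ] [607.05218023 216.24666655 213.        ]
[324.89904173 215.72253962] [324.55576769 196.98764948]
```

Call:
send_rows([
  [[-2.5, 0.6, 40], [0, 0, 0], 70],
  [[0, 0, 40], [0, 0, 0], 70],
  [[0, 0, 22], [0, 0, 0], 70],
  [[0, 0, 0], [0, 0, 0], 30],
  [[0, 0, 0], [0, 0, 0], 10],
  [[0, 0, 0], [0, 0, 0], 10],
  [[0, 0, 0], [0, 0, 0], 10],
  [[0, 0, 0], [0, 0, 0], 10],
])

```text
clock: 29.75
position: [606.4, 215.8, 212.7]
ee_rot: [-0.072, 0.997, 0.001, 0.002]
contact_force: [0.9, 0.7, 3.9]
gripper_width: 20.1
grasp_force: 58.6
```

Call:
send_rows([
  [[11, -0.3, 0], [0, 0, -0.05], 10],
  [[22, -1.1, 0], [0, 0, -0.1], 10],
  [[22, -1.1, 0], [0, 0, -0.1], 10],
  [[0, 0, 0], [0, 0, 0], 10],
])

```text
clock: 30.15
position: [550.9, 201.6, 212.7]
ee_rot: [-0.197, 0.98, 0.002, 0.002]
contact_force: [-1.5, 4.8, 3.5]
gripper_width: 20.4
grasp_force: 59.3
```

```bash
python3 - <<'E'
from h import *
go(530,-196,207)
s,R=st(); d=s["position"][:2]-[632.3,-2.7]; print(np.hypot(*d),np.arctan2(d[1],d[0]))
E
```

```text
pos [550.9 201.6 212.7] yaw 1.967 j6 -1.8 shift [ 172.7 -358.8    4.2] turn [ 0.002  0.004 -0.   ] w 20.4 F [-1.5  4.8  3.5] t 30.15
219.88673332533222 1.9498576143811919
```

Call:
send_rows([
  [[27.4, -1.7, 0], [0, 0, -0.125], 10],
  [[27.4, -1.7, 0], [0, 0, -0.125], 10],
  [[27.4, -1.7, 0], [0, 0, -0.125], 10],
  [[27.4, -1.7, 0], [0, 0, -0.125], 10],
  [[27.4, -1.7, 0], [0, 0, -0.125], 10],
  [[27.4, -1.7, 0], [0, 0, -0.125], 10],
  [[27.4, -1.7, 0], [0, 0, -0.125], 10],
  [[27.4, -1.7, 0], [0, 0, -0.125], 10],
])

```text
clock: 30.95
position: [416.0, 36.5, 212.6]
ee_rot: [-0.644, 0.765, 0.002, -0.001]
contact_force: [-13.3, 5.5, 16.1]
gripper_width: 20.2
grasp_force: 60.7
```

Call:
send_rows([
  [[27.4, -1.7, 0], [0, 0, -0.125], 10],
  [[27.4, -1.7, 0], [0, 0, -0.125], 10],
  [[27.4, -1.7, 0], [0, 0, -0.125], 10],
  [[27.4, -1.7, 0], [0, 0, -0.125], 10],
  [[27.4, -1.7, 0], [0, 0, -0.125], 10],
  [[27.4, -1.7, 0], [0, 0, -0.125], 10],
  [[0, 0, 0], [0, 0, 0], 10],
])

```text
clock: 31.65
position: [450.0, -125.6, 212.5]
ee_rot: [0.878, -0.479, -0.001, 0.004]
contact_force: [-8.3, -8.1, 11.5]
gripper_width: 20.1
grasp_force: 60.4
```

```bash
python3 - <<'E'
from h import *
go(530,-196,207)
s,R=st(); d=s["position"][:2]-[632.3,-2.7]; print(np.hypot(*d),np.arctan2(d[1],d[0]))
# work spot and yellow/white discs: white circle from w11 raw
im=cv2.imread("pics/t4.png"); c=camera_info("top")
g=im.sum(2)
modelfit(g,c,508,-220,3,[55],16,2.)
modelfit(im[:,:,0].astype(int)-im[:,:,2],c,599,245,3,[55],12,2.)
E
```

```text
pos [ 450.  -125.6  212.5] yaw -2.57 j6 0.49 shift [102.5 -29.2   5.6] turn [ 0.007 -0.002  0.   ] w 20.1 F [-8.3 -8.1 11.5] t 31.65
219.86683030117214 -2.5485028766677105
model [(42, 510.0, -222.0), (42, 510.0, -220.0), (42, 512.0, -220.0), (41, 508.0, -222.0)]
model [(8, 599.0, 245.0), (8, 599.0, 243.0), (8, 601.0, 245.0), (8, 597.0, 245.0)]
```

Call:
send_rows([
  [[27.4, -1.7, 0], [0, 0, -0.125], 10],
  [[27.4, -1.7, 0], [0, 0, -0.125], 10],
  [[27.4, -1.7, 0], [0, 0, -0.125], 10],
  [[19.8, -0.9, 0], [0, 0, -0.09], 10],
  [[0, 0, 0], [0, 0, 0], 10],
  [[0, 0, 0], [0, 0, 0], 10],
])

```text
clock: 32.25
position: [525.2, -194.8, 212.6]
ee_rot: [0.964, -0.265, 0.002, 0.002]
contact_force: [-2.3, -8.8, 4.3]
gripper_width: 20.0
grasp_force: 59.7
```

```bash
python3 - <<'E'
from h import *
go(530,-196,207)
s,R=st(); d=s["position"][:2]-[632.3,-2.7]; print(np.hypot(*d),np.arctan2(d[1],d[0]))
E
```

```text
pos [ 525.2 -194.8  212.6] yaw -2.106 j6 1.1 shift [ 4.7 -1.4  5.7] turn [ 0.003 -0.004  0.   ] w 20.0 F [-2.3 -8.8  4.3] t 32.25
219.89987089101783 -2.079463572774177
```

Call:
send_rows([
  [[0, 0, 0], [0, 0, 0], 40],
  [[0, 0, 0], [0, 0, 0], 70],
  [[0, 0, 0], [0, 0, 0], 70],
  [[0, 0, -30], [0, 0, 0], 70],
  [[0, 0, -45], [0, 0, 0], 70],
  [[0, 0, -35], [0, 0, 0], 70],
  [[0, 0, 0], [0, 0, -0.14], 70],
  [[0, 0, 0], [0, 0, -0.14], 70],
])

```text
clock: 33.05
position: [524.9, -191.0, 321.9]
ee_rot: [0.992, -0.123, 0.002, -0.0]
contact_force: [-0.6, -0.9, -0.4]
gripper_width: 69.8
grasp_force: 0.0
```

Call:
send_rows([
  [[0, 0, 0], [0, 0, -0.14], 70],
  [[0, 0, 0], [0, 0, -0.14], 70],
  [[0, 0, 0], [0, 0, -0.14], 70],
  [[0, 0, 0], [0, 0, -0.14], 70],
  [[0, 0, 0], [0, 0, -0.14], 70],
  [[0, 0, 0], [0, 0, -0.14], 70],
  [[0, 0, 0], [0, 0, -0.14], 70],
  [[0, 0, 0], [0, 0, 0], 70],
])

```text
clock: 33.85
position: [524.4, -191.1, 320.2]
ee_rot: [0.935, 0.355, -0.0, -0.0]
contact_force: [1.0, -0.3, -0.5]
gripper_width: 70.3
grasp_force: 0.0
```

```bash
python3 - <<'E'
from h import *
go(632.3,-2.7,322,-0.846)
E
```

```text
pos [ 524.4 -191.1  320.2] yaw -0.844 j6 2.36 shift [205.8 -69.2  -1.8] turn [-0.    -0.     0.002] w 70.3 F [ 1.  -0.3 -0.5] t 33.85
```

Call:
send_rows([
  [[25, -8.4, 0], [0, 0, 0], 70],
  [[45, -15.1, 0], [0, 0, 0], 70],
  [[45, -15.1, 0], [0, 0, 0], 70],
  [[45, -15.1, 0], [0, 0, 0], 70],
  [[45.8, -15.5, 0], [0, 0, 0], 70],
  [[0, 0, 0], [0, 0, 0], 70],
  [[0, 0, 0], [0, 0, 0], 70],
])

```text
clock: 34.55
position: [632.6, -1.7, 319.4]
ee_rot: [0.935, 0.355, -0.001, -0.0]
contact_force: [-0.7, -0.3, 0.4]
gripper_width: 70.0
grasp_force: 0.0
```

```bash
python3 - <<'E'
from h import *
go(632.3,-2.7,225)
c=camera_info("wrist"); im=get_image("wrist"); cv2.imwrite("pics/w13.png",im[:,:,::-1])
h=cv2.cvtColor(im,cv2.COLOR_RGB2HSV); m=cv2.inRange(h,(0,140,50),(5,255,255))
for k in cv2.findContours(m,0,2)[0]:
    if cv2.contourArea(k)>400: print(cv2.minAreaRect(k))
print(proj(c,(632.3,-2.7,254)))
E
```

```text
pos [632.6  -1.7 319.4] yaw -0.845 j6 2.04 shift [-0.7  0.6 94.4] turn [-0.001  0.001  0.   ] w 70.0 F [-0.7 -0.3  0.4] t 34.55
((210.1779327392578, 231.5198974609375), (62.85895919799805, 68.14430236816406), 74.57783508300781)
((324.0, 215.0), (108.0, 48.0), 90.0)
[323.32254575 222.45643689]
```

Call:
send_rows([
  [[-0.5, 0.5, 20], [0, 0, 0], 70],
  [[0, 0, 30], [0, 0, 0], 70],
  [[0, 0, 30], [0, 0, 0], 70],
  [[0, 0, 14.5], [0, 0, 0], 60],
  [[0, 0, 0], [0, 0, 0], 20],
  [[0, 0, 0], [0, 0, 0], 0],
  [[0, 0, 0], [0, 0, 0], 0],
  [[0, 0, 0], [0, 0, 0], 0],
])

```text
clock: 35.4
position: [632.0, -3.3, 228.1]
ee_rot: [0.935, 0.355, 0.001, -0.0]
contact_force: [-3.9, 2.3, 4.7]
gripper_width: 14.9
grasp_force: 59.3
```

Call:
send_rows([
  [[0, 0, 0], [0, 0, 0], 0],
  [[0, 0, 0], [0, 0, 0.07], 0],
  [[0, 0, 0], [0, 0, 0.12], 0],
  [[0, 0, 0], [0, 0, 0.12], 0],
  [[0, 0, 0], [0, 0, 0.12], 0],
  [[0, 0, 0], [0, 0, 0.12], 0],
  [[0, 0, 0], [0, 0, 0.12], 0],
  [[0, 0, 0], [0, 0, 0.12], 0],
])

```text
clock: 36.2
position: [631.9, -2.9, 228.1]
ee_rot: [0.999, -0.034, 0.001, -0.001]
contact_force: [-3.9, 5.5, 5.7]
gripper_width: 15.0
grasp_force: 59.8
```

Call:
send_rows([
  [[0, 0, 0], [0, 0, 0.12], 0],
  [[0, 0, 0], [0, 0, 0.12], 0],
  [[0, 0, 0], [0, 0, 0.12], 0],
  [[0, 0, 0], [0, 0, 0.1], 0],
  [[0, 0, 0], [0, 0, 0.05], 0],
  [[0, 0, 0], [0, 0, 0], 0],
])

```text
clock: 36.8
position: [631.9, -2.6, 228.1]
ee_rot: [0.959, -0.283, 0.0, -0.001]
contact_force: [-4.6, 5.3, 5.0]
gripper_width: 15.3
grasp_force: 59.1
```

```bash
python3 - <<'E'
from h import *
go(632.3,-2.7,225)
print(monitor.read_state()["wrist_torque"])
E
```

```text
pos [631.9  -2.6 228.1] yaw -2.145 j6 0.75 shift [ 0.4 -0.1  3.1] turn [-0.002 -0.    -0.   ] w 15.3 F [-4.6  5.3  5. ] t 36.8
[ 1.38980282  1.468345   -0.11925245]
```

Call:
send_rows([
  [[0, 0, 0], [0, 0, 0.03], 0],
  [[0, 0, 0], [0, 0, 0.03], 0],
  [[0, 0, 0], [0, 0, 0], 0],
])

```text
clock: 37.1
position: [631.9, -2.5, 228.1]
ee_rot: [0.951, -0.311, 0.0, -0.001]
contact_force: [-4.7, 5.0, 4.0]
gripper_width: 14.9
grasp_force: 61.8
```

```bash
python3 - <<'E'
from h import *
go(632.3,-2.7,225)
print(monitor.read_state()["wrist_torque"])
E
```

```text
pos [631.9  -2.5 228.1] yaw -2.203 j6 0.69 shift [ 0.4 -0.1  3.1] turn [-0.002 -0.    -0.   ] w 14.9 F [-4.7  5.   4. ] t 37.1
[1.47491796 1.41093526 0.50903009]
```

Call:
send_rows([
  [[0, 0, 0], [0, 0, 0.03], 0],
  [[0, 0, 0], [0, 0, 0], 0],
])

```text
clock: 37.3
position: [631.9, -2.5, 228.2]
ee_rot: [0.946, -0.324, 0.0, -0.001]
contact_force: [-4.4, 4.2, 5.7]
gripper_width: 14.7
grasp_force: 69.7
```

```bash
python3 - <<'E'
from h import *
go(632.3,-2.7,225)
print(monitor.read_state()["wrist_torque"])
E
```

```text
pos [631.9  -2.5 228.2] yaw -2.23 j6 0.66 shift [ 0.4 -0.1  3.2] turn [-0.002 -0.    -0.   ] w 14.7 F [-4.4  4.2  5.7] t 37.3
[1.42238808 1.49730174 1.06206988]
```

Torque rises to 1.06 N m, so the knob is at its tight stop. Release, lift and check.

Call:
send_rows([
  [[0, 0, 0], [0, 0, -0.03], 0],
  [[0, 0, 0], [0, 0, 0], 40],
  [[0, 0, 0], [0, 0, 0], 70],
  [[0, 0, 0], [0, 0, 0], 70],
  [[0, 0, -30], [0, 0, 0], 70],
  [[0, 0, -45], [0, 0, 0], 70],
  [[0, 0, -20], [0, 0, 0.02], 70],
  [[0, 0, 0], [0, 0, 0], 70],
])

```text
clock: 38.1
position: [634.1, -4.3, 325.4]
ee_rot: [0.947, -0.322, 0.004, -0.002]
contact_force: [-0.6, 0.1, -0.4]
gripper_width: 69.9
grasp_force: 0.0
```

```bash
python3 - <<'E'
from h import *
go(400,330,320)
def wing(im):
    h=cv2.cvtColor(im,cv2.COLOR_RGB2HSV); m=cv2.inRange(h,(0,140,50),(5,255,255))
    for k in cv2.findContours(m,0,2)[0]:
        M=cv2.moments(k)
        if M["m00"]>1500: print("wing",round(M["m00"]),round(M["m10"]/M["m00"],1),round(M["m01"]/M["m00"],1),"ang",round(.5*np.arctan2(2*M["mu11"],M["mu20"]-M["mu02"]),3))
im=get_image("wrist"); wing(cv2.imread("pics/w1.png")[:,:,::-1].copy()); wing(im)
E
```

```text
pos [634.1  -4.3 325.4] yaw -2.226 j6 0.67 shift [-389.3 -122.6    3.6] turn [-0.006 -0.007 -0.   ] w 69.9 F [-0.6  0.1 -0.4] t 38.1
wing 3137 366.7 282.1 ang -0.148
wing 3336 322.6 212.0 ang 1.526
wing 3066 371.2 282.4 ang -0.138
wing 3124 323.4 214.1 ang 1.523
```

Call:
send_rows([
  [[-43, -13.6, 0], [0, 0, 0], 70],
  [[-43, -13.6, 0], [0, 0, 0], 70],
  [[-43, -13.6, 0], [0, 0, 0], 70],
  [[-43, -13.6, 0], [0, 0, 0], 70],
  [[-43, -13.6, 0], [0, 0, 0], 70],
  [[-43, -13.6, 0], [0, 0, 0], 70],
  [[-43, -13.6, 0], [0, 0, 0], 70],
  [[-43, -13.6, 0], [0, 0, 0], 70],
])

```text
clock: 38.95
position: [423.8, 292.4, 319.3]
ee_rot: [0.947, -0.321, -0.001, 0.001]
contact_force: [-0.5, 0.5, 0.1]
gripper_width: 69.9
grasp_force: 0.0
```

Call:
send_rows([
  [[-45, -13.6, 0], [0, 0, 0], 70],
  [[0, 0, 0], [0, 0, 0], 70],
  [[0, 0, 0], [0, 0, 0], 70],
])

```text
clock: 39.25
position: [397.0, 330.2, 319.4]
ee_rot: [0.947, -0.32, -0.0, 0.001]
contact_force: [0.1, -0.3, -0.7]
gripper_width: 70.1
grasp_force: 0.0
```

```bash
python3 - <<'E'
from h import *
c=camera_info("top"); im=get_image("top"); cv2.imwrite("pics/t5.png",im[:,:,::-1])
o=cv2.imread("pics/top0.png")[:,:,::-1].copy()
for n,lo,hi in (("orange",(6,170,120),(16,255,255)),("yel",(18,110,60),(30,255,255)),("red",(0,120,60),(5,255,255))):
    for nm,k in (("old",o),("new",im)): print(n,nm,[(p.tolist(),s[4]) for p,s in blobs(k,lo,hi,40) if 220<p[0]<500 and 130<p[1]<310])
p=proj(c,(510,-221,157)); print("head expected",p)
print("head old");modelfit(o.sum(2),c,516,-220,188,[55],16,2.)
print("head new");modelfit(im.sum(2),c,510,-221,188,[55],16,2.)
print("lidW");modelfit(im.sum(2),c,432.7,-202.5,57,[46],8)
s=get_image("scene"); cs=camera_info("scene"); cv2.imwrite("pics/s5.png",s[:,:,::-1])
h=cv2.cvtColor(s,cv2.COLOR_RGB2HSV); m=cv2.inRange(h,(18,90,40),(32,255,255))
print("lidY scene");modelfit(m,cs,569.5,-175.5,57,[46],10)
E
```

```text
orange old [([430.2, 197.8], 53)]
orange new [([429.1, 199.5], 56)]
yel old [([410.5, 183.9], 136), ([399.0, 201.2], 350), ([253.8, 239.3], 815)]
yel new [([410.0, 183.7], 217), ([398.5, 201.7], 314)]
red old [([349.5, 156.1], 242), ([327.3, 231.5], 774)]
red new [([349.6, 156.0], 245), ([327.4, 231.5], 774)]
head expected [431.44970858 210.24841468]
head old
model [(37, 516.0, -220.0), (34, 516.0, -218.0), (34, 514.0, -220.0), (33, 516.0, -222.0)]
head new
model [(40, 512.0, -217.0), (39, 510.0, -217.0), (37, 510.0, -219.0), (36, 512.0, -215.0)]
lidW
model [(73, 433.7, -203.5), (71, 433.7, -202.5), (71, 432.7, -203.5), (71, 434.7, -203.5)]
lidY scene
model [(62, 567.5, -177.5), (62, 567.5, -176.5), (61, 568.5, -177.5), (60, 566.5, -177.5)]
```

The lids are in place, the head is within about 5 mm of the white circle's centre, and the wing is back at its starting angle. Handing in.

```bash
python3 -c "
from bench import job_done
print(job_done())"
```

```text
the job is handed in; nothing more can be done
None
```

I handed the job in at about 39 s: the white and yellow tins (the only two present) wear their own lids, the lamp is back over the white circle, and the knob is turned tight to its stop; no verdict came back.

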